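# Gauge the empty socket of a board carrier and fit the matching support post

### The job

One corner of the board carrier has lost its support post, and these sockets are not all equally deep: feel for the floor of the empty socket with the depth rod, lightly, and put the rod back in its stand. Then take from the rack the one post that will stand level with the other three and push it gently but fully home in that socket, upright. Leave the other two posts in their holes and everything else on the bench alone.

Things in the scene. Friction and masses are not known exactly. Their poses are not given: they have to be found in the camera images.
- socket (a point): the carrier's empty socket: centre of its mouth, on the flat top (70 mm above the table) of a 34 mm square block. A blind upright bore 13 mm wide, bevelled 1.5 mm at the mouth; its flat floor is 18, 26 or 34 mm down, never shown in a reading. z up the bore; x and y along the carrier's long and short sides
- carrier_mid (a point): the fixed aluminium board carrier, 240 x 190 mm, turned up to 20 degrees: centre of the plane of its four corner blocks' tops. The socket is at x -95, y -70 mm from here; the other three corners (+-95, +-70 mm) hold fixed posts whose tips stand 46 mm above the blocks. A new post is level with them if it stands on its socket's floor and is 46 mm longer than the socket is deep
- ball_seat (a point): spring ball 6 mm wide in the +x wall of the socket, centre 7 mm under the mouth, standing 2.5 mm into the bore. A post stops on it some 5 mm down and takes a push of about 5 to 10 N to go past and on to the floor. A thin rod that lands on it stops 4 to 8 mm down, until shifted 1 to 2 mm towards the socket's -x side
- rod_mid (a point): the depth rod: a round aluminium handle 16 mm thick and 60 mm long with a thin steel probe 7 mm thick and 55 mm long under it, 70 g. This point is the centre of the handle, z up along the rod; the probe's tip is 85 mm below it. It stands upright in its stand, tip on the floor of the stand's hole
- rod_tip (a point): the lower end of the depth rod's probe, on its axis
- stand_top (a point): the rod's stand: a fixed grey block 50 mm square and 60 mm high with an upright round hole for the probe, 10 mm wide and 50 mm deep (bevelled 3 mm at the mouth); this point is the centre of the hole at the block's top. With the rod in place the handle's centre is 35 mm above it
- post_a_mid (a point): the short one of three round steel support posts, told apart by length: 12 mm thick, 64 mm long overall, of which the top 6 mm is a thinner nose (6 mm thick); foot bevelled 2 mm; 55 g. Stands upright in one of the three holes (14 mm deep, in a row 70 mm apart) of the fixed black rack, 30 mm high; which hole varies. This point is at half its overall length, z up along it
- post_b_mid (a point): the middle one of three round steel support posts, told apart by length: 12 mm thick, 72 mm long overall, of which the top 6 mm is a thinner nose (6 mm thick); foot bevelled 2 mm; 55 g. Stands upright in one of the three holes (14 mm deep, in a row 70 mm apart) of the fixed black rack, 30 mm high; which hole varies. This point is at half its overall length, z up along it
- post_c_mid (a point): the long one of three round steel support posts, told apart by length: 12 mm thick, 80 mm long overall, of which the top 6 mm is a thinner nose (6 mm thick); foot bevelled 2 mm; 55 g. Stands upright in one of the three holes (14 mm deep, in a row 70 mm apart) of the fixed black rack, 30 mm high; which hole varies. This point is at half its overall length, z up along it
- spare_board: bystander: a loose green circuit board 100 x 150 mm lying flat, origin at the centre of its underside
- screwdriver: bystander: a screwdriver lying on the table, origin under its middle
- dispenser: bystander: a white plastic dispenser bottle 50 mm thick and 120 mm high, origin at the centre of its underside
Not all that is in view belongs to the job. What is shaped like the part that bears stand_top but turquoise is not meant.

How it is judged:
By the outcome, as a careful person would: the job done as asked, in the order asked, and still so for the second after the job is handed in, with the robot touching nothing.
It also fails if it takes over 64 s, if anything falls off the work surface, if the arm or the gripper's body presses on something with over 40 N, if the wrist force passes 120 N, or if a joint passes its speed limit or range.

### The arm

A 7-joint arm with a two-finger parallel gripper is mounted at the origin on the work surface. World frame = base frame: x ahead of the robot, y to its left, z up, the work surface at z = 0. Lengths are in m, angles in rad, forces in N, time in s.
With the tool pointing down it reaches from about 0.35 to 0.9 m from the base axis. Payload 8.1 kg.
Tool frame: the origin (TCP) lies on the centre line of the jaws, within the pads' length; the fingertips stand 14 mm ahead of it and the grasp point (between the pads) lies 5 mm behind it; z points along the fingers, y is the direction in which the jaws open and shut (so a half turn about z gives the same grasp; the last joint's range is limited). The gripper opens to 92 mm and grips with 3 to 60 N. Pads are 19 mm wide; open, the fingers measure 130 mm over their backs; the gripper's body (75 mm by 190 mm) begins 47 mm behind the grasp point.
Start: joints at [-1.443, 0.434, 0.025, 1.573, -0.012, 1.134, -0.075], TCP at [0.143, 0.608, 0.241] pointing down, gripper open.
Joint ranges: [-2.62, 2.62], [-0.44, 2.09], [-1.27, 1.32], [0.08, 2.57], [-1.32, 4.46], [0.12, 2], [-2.74, 2.74]. Speed limits (rad/s): [2.22, 2.22, 3.01, 3.01, 3.14, 3.14, 3.14].

### API

Orientations are given as a rotation vector (axis times angle).
In Python, from cell import arm, optics gives the robot as it stands.
- The arm moves only by the shell command python3 -m creep 'ROWS' [FORCE]. ROWS is JSON, a list of rows, each an object with "translation": the shift along the tool's x, y, z in m, a list of three; "rot": the turn, a rotation vector about the tool's x, y, z in degrees, a list of three; "jaw": the finger opening in m, from 0 to 0.0918. In form: [{"translation": [x, y, z], "rot": [wx, wy, wz], "jaw": jaw}, ...]. A call has 1 to 12 rows; each row shifts and turns the commanded pose from where the row before left it, along the tool's axes as they then stand; what a row does not reach is not made up. A row lasts 1/12 s, in which the tool goes at most 41.7 mm and 7.16 degrees, less where a joint would pass 70% of its speed; a pose out of reach is approached as far as the arm can. A call is refused whole if a number of a shift passes 0.0417 or a number of a turn 7.16, either way. A call with a gripper value outside its range is refused whole. The fingers move at their own pace and stop on an object; FORCE is the grip in N (left out, the last holds). Time passes only in rows, so rows that do not move let the fingers close. It gives the time, the measured TCP pose, the force and the opening at its end, in the units of the state.
- arm.observe(): the state, without advancing time (a new reading comes with each control period).
- optics.get_image(name): name is "scene" or "top"; returns the picture (480x640x3 uint8, red, green, blue); there is no depth.
- optics.camera_info(name): a dict with "fx", "fy", "cx", "cy" (pixels), "R" (3x3) and "t" (3): a world point X has camera coordinates R X + t. Camera axes: x right, y down, z forward; pixel columns grow to the right and rows downward; lengths in m; the calibration is good to about 2 mm. A picture is of the moment at which its call begins. camera_info takes no time and is no camera call.
- arm.sign_off(): hands the job in, once; it reports no verdict.
Trained networks look in the newest picture that a camera, given by its name, has taken for a name from the list of things; names that differ only in an ending like _2 or _b are one class to them, and where a whole thing is asked for, a point or a joint stands for the part that bears it (a point fixed in the world has none). Each returns a list of dicts, best first, with "score" (0 to 1); they miss things now and then, are a little off and sometimes report something else, mostly with a low value. They report only what shows in the picture. A call takes as long as a camera call. They do not tell look-alikes from the thing itself.
- optics.boxes_of(camera, thing): "location" ([column, row] in pixels, amid what is visible of it).
- optics.pinpoint(camera, thing): "location" ([column, row] in pixels: a listed point, or the origin of a listed thing).
The state is a dict: "clock": time; "joints": joint angles; "dq": joint speeds; "joint_efforts": joint torques, N m; "position": TCP position; "ee_rot": TCP orientation; "force": force on the tool from outside, world axes, zero at the start; "ft_torque": the same for the moment, N m; "width": opening from 0.0 (shut) to 1.0 (fully open).
Only numpy, scipy, OpenCV 4.12 (cv2) and the standard library are available. Lean on these libraries where they do the work, as an engineer would, in place of code of your own. Each camera call takes 0.05 s, during which the arm holds its last target.

## Working session

There is one attempt and no reset: what is moved stays moved. The work goes in short steps, Python scripts to look and compute and a shell command to move; the robot and the scene stay as the last step left them, time stands still between calls to the robot, and variables do not carry over. Pictures are saved under pics/ and viewed, and the job is handed in when it is done.

```bash
ls; mkdir -p pics
python3 - <<'E'
from cell import arm, optics
import cv2
print(arm.observe())
for n in("scene","top"):
    im=optics.get_image(n); cv2.imwrite(f"pics/{n}0.png",im[:,:,::-1]); print(n,optics.camera_info(n))
    for t in ["socket","carrier_mid","ball_seat","rod_mid","rod_tip","stand_top","post_a_mid","spare_board","screwdriver","dispenser"]:
        print(t,[( [round(float(v),1) for v in d["location"]],round(float(d["score"]),2)) for d in optics.pinpoint(n,t)])
print(arm.observe()["clock"])
E
```

```text
pics
{'clock': 0.0, 'joints': array([-1.44260834,  0.43518427,  0.02500693,  1.57410698, -0.01160502,
        1.13401053, -0.07508196]), 'dq': array([ 4.84832903e-04,  9.60890519e-05,  6.05982446e-05, -8.44577518e-04,
        1.26906662e-03, -2.85232965e-04, -6.65838248e-04]), 'joint_efforts': array([ 2.94012416e-04, -6.67854309e+01,  9.84760299e-01, -3.14465082e+01,
       -6.05958584e-02,  4.26241430e-02,  1.70774974e-04]), 'position': array([0.14292362, 0.607927  , 0.23996559]), 'ee_rot': array([-3.61845754e-01, -3.12065397e+00,  2.45612642e-03]), 'force': array([ 0.34547909,  0.77595432, -0.34452769]), 'ft_torque': array([-0.01998788, -0.01700207, -0.01256676]), 'width': 0.9975029725190285}
scene {'fx': 475.9732416656699, 'fy': 475.9732416656699, 'cx': 319.4610244190013, 'cy': 240.62178891096025, 'R': array([[ 0.82777986,  0.56078683, -0.01728095],
       [ 0.37363663, -0.57398062, -0.72865761],
       [-0.41854052,  0.5967113 , -0.6846601 ]]), 't': array([-0.43069362, -0.16442071,  1.21106305])}
socket [([355.6, 181.4], 0.89)]
carrier_mid [([404.1, 184.6], 0.69)]
ball_seat [([35
[... 360 characters left out ...]
0727685, 'fy': 508.3379280727685, 'cx': 320.69392832686805, 'cy': 238.3628082329017, 'R': array([[ 5.96914191e-04, -9.99888725e-01, -1.49057604e-02],
       [-9.97421606e-01,  4.74358382e-04, -7.17629079e-02],
       [ 7.17619932e-02,  1.49101637e-02, -9.97310335e-01]]), 't': array([-0.04177526,  0.56576449,  1.11318537])}
socket [([214.7, 273.1], 0.9)]
carrier_mid [([192.7, 217.1], 0.59)]
ball_seat [([220.5, 271.6], 0.78)]
rod_mid [([305.8, 272.8], 0.63)]
rod_tip [([313.3, 175.9], 0.36)]
stand_top [([305.8, 268.2], 0.97), ([262.7, 325.4], 0.77)]
post_a_mid [([392.4, 242.4], 0.42)]
spare_board [([313.0, 177.2], 0.6)]
screwdriver [([425.3, 175.5], 0.59)]
dispenser [([461.8, 330.4], 0.58)]
1.1
```

View pics/scene0.png

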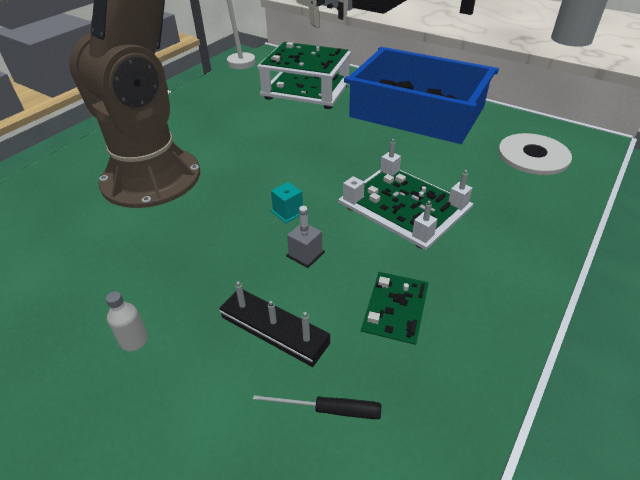

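View pics/top0.png

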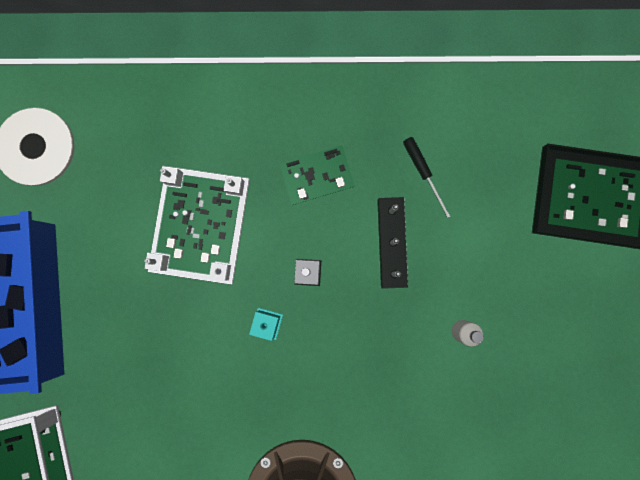

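The top view shows the grey stand holding the rod at (308,272), and the turquoise look-alike at (265,324), which is not the one meant. The carrier's empty corner is near (219,271) and the rack runs from (397,209) to (397,274). In the scene view the rod is at (304,218), the empty socket at (355,183) and the posts at (240,295), (272,313) and (306,327).

```bash
cat > h.py <<'E'
import numpy as np, cv2
from cell import arm, optics
from scipy.spatial.transform import Rotation as Rn
C={n:optics.camera_info(n) for n in("scene","top")}
def ray(n,p,z):
    c=C[n]; R=np.array(c["R"]);t=np.array(c["t"])
    d=R.T@np.array([(p[0]-c["cx"])/c["fx"],(p[1]-c["cy"])/c["fy"],1]); o=-R.T@t
    return o+d*(z-o[2])/d[2]
def proj(n,X):
    c=C[n]; v=np.array(c["R"])@np.array(X)+np.array(c["t"]); return np.array([c["cx"]+c["fx"]*v[0]/v[2],c["cy"]+c["fy"]*v[1]/v[2]])
def tri(ps,pt):
    from scipy.optimize import least_squares
    return least_squares(lambda X:np.r_[proj("scene",X)-ps,proj("top",X)-pt],[.5,0,.07])
def crop(n,im,cx,cy,w,h,s,fn):
    x0=int(cx-w/2);y0=int(cy-h/2); cv2.imwrite(fn,cv2.resize(im[y0:y0+h,x0:x0+w,::-1],None,fx=s,fy=s,interpolation=cv2.INTER_CUBIC)); print(fn,x0,y0,s)
E
python3 - <<'E'
from h import *
s=cv2.imread("pics/scene0.png")[:,:,::-1];t=cv2.imread("pics/top0.png")[:,:,::-1]
crop("s",s,340,200,160,120,5,"pics/c1.png");crop("t",t,235,230,200,150,4,"pics/c2.png")
crop("s",s,275,310,120,100,6,"pics/c3.png");crop("t",t,350,250,130,100,6,"pics/c4.png")
r=tri([355.6,181.4],[214.7,273.1]);print("socket",r.x,r.fun, ray("top",[214.7,273.1],.07),ray("scene",[355.6,181.4],.07))
r=tri([404.1,184.6],[192.7,217.1]);print("cm",r.x,r.fun)
r=tri([305.6,234.3],[305.8,268.2]);print("stand",r.x,r.fun)
r=tri([303.1,218.5],[305.8,272.8]);print("rod",r.x,r.fun)
E
```

```text
pics/c1.png 260 140 5
pics/c2.png 135 155 4
pics/c3.png 215 260 6
pics/c4.png 285 200 6
socket [0.49041116 0.18627417 0.06205526] [-1.29981754  0.16322965 -0.71728397 -1.0182971 ] [0.48820741 0.18292156 0.07      ] [0.49792254 0.1789064  0.07      ]
cm [0.60134397 0.22715555 0.07401602] [ 3.41969746 -0.52168478  1.76489259  2.89705598]
stand [ 0.49745888 -0.01144823  0.05612295] [ 0.79012683 -0.07780564  0.53432383  0.65880291]
rod [ 0.48976311 -0.01123642  0.09384504] [-0.53794443  0.05235672 -0.36075494 -0.44219437]
```

View pics/c1.png

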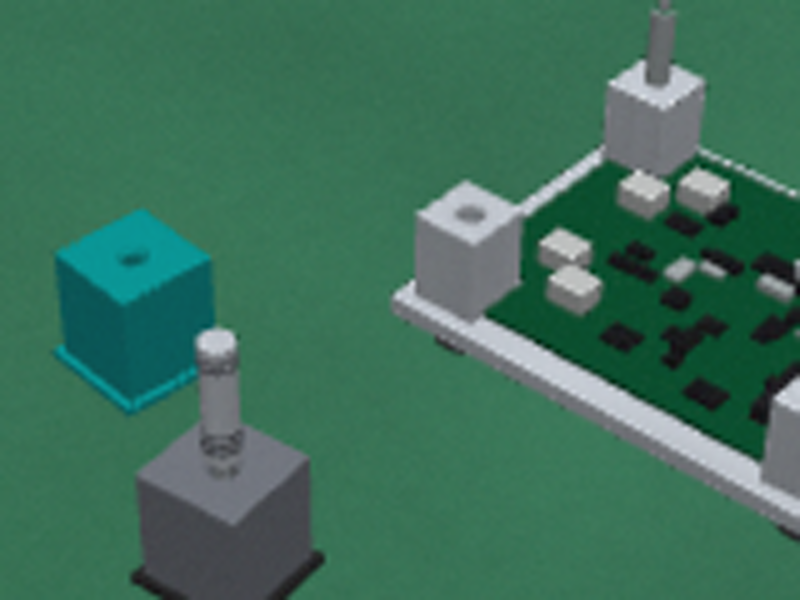

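View pics/c2.png

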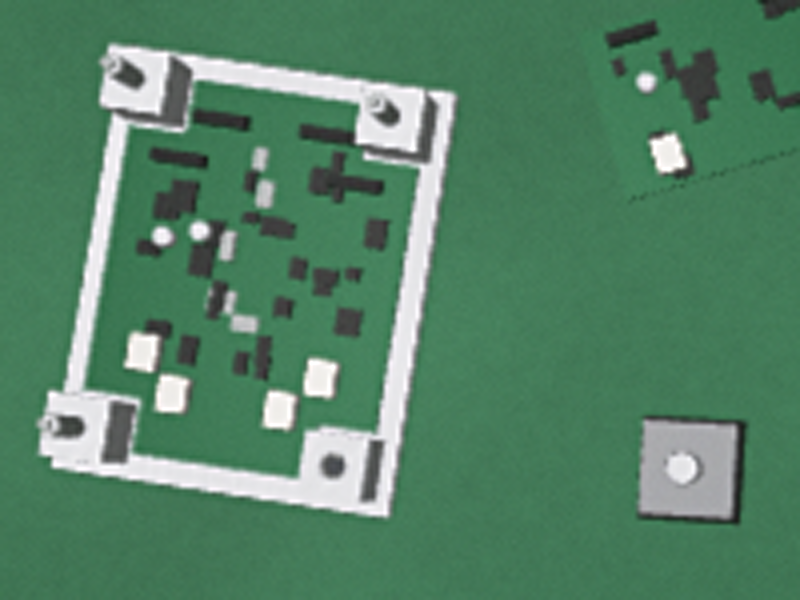

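View pics/c3.png

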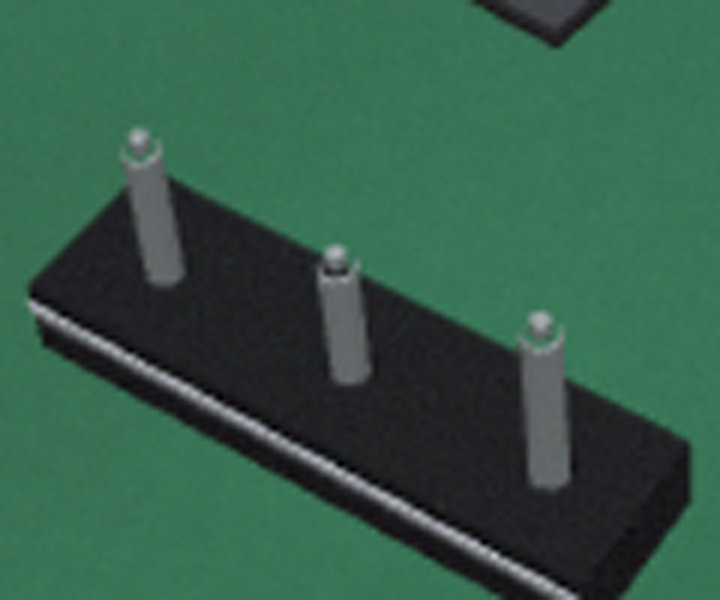

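View pics/c4.png

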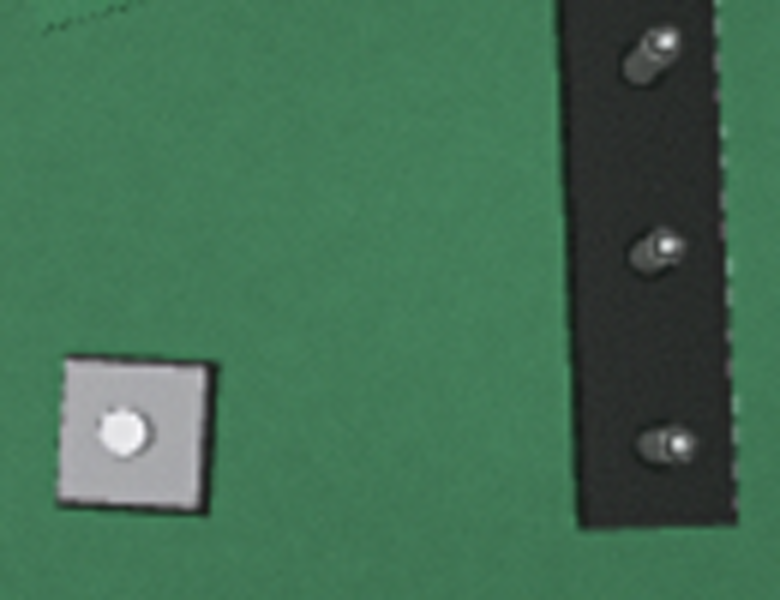

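Crops: the rod stands in the grey block, which is the right stand because the turquoise one is empty and the wrong colour. In the top view the empty socket mouth is at (218,271.5) and the rod top at (305.4,271.6). The middle rack post is clearly the shortest. Next I compute positions.

Run:
```python
from h import *
np.set_printoptions(precision=4,suppress=True)
f=lambda o,s,p:np.array([o[0]+(p[0]+.5)/s-.5,o[1]+(p[1]+.5)/s-.5])
c1=lambda *p:f((260,140),5,p);c2=lambda *p:f((135,155),4,p);c3=lambda *p:f((215,260),6,p);c4=lambda *p:f((285,200),6,p)
def rep(n,a,b,z):
    r=tri(a,b);print(n,r.x,"res",r.fun,"top@z",ray("top",b,z)[:2],"scene@z",ray("scene",a,z)[:2])
rep("sock",c1(470,214),c2(333,466),.07)
rep("rodtop",c1(217,338),c2(683,468),.125)
for n,a,b in [("p0",(139,133),(667,39)),("p1",(335,250),(670,245)),("p2",(540,316),(681,442))]: pass
rep("far?",c3(540,316),c4(667,39),.09);rep("mid",c3(335,250),c4(670,245),.08);rep("near",c3(139,133),c4(681,442),.09)
for n,b in [("far",(550,481)),("mid",(350,376)),("near",(165,278))]: print(n,"base scene",ray("scene",c3(*b),.03)[:2])
P=[ray("top",c2(*p),.116)[:2] for p in [(108,63),(379,105),(46,426)]]
print(P, (P[1]+P[2])/2, P[1]-P[0],P[2]-P[0], np.linalg.norm(P[1]-P[0]),np.linalg.norm(P[2]-P[0]), "sock pred",P[1]+P[2]-P[0])
print(Rn.from_rotvec(arm.observe()["ee_rot"]).as_matrix())
```

```text
sock [0.4929 0.1774 0.0661] res [-0.3088  0.0386 -0.1716 -0.2428] top@z [0.4924 0.1762] scene@z [0.4961 0.1733]
rodtop [ 0.4918 -0.0119  0.1238] res [-0.4241  0.0415 -0.2825 -0.3473] top@z [ 0.4911 -0.0125] scene@z [ 0.4933 -0.0125]
far? [ 0.6281 -0.1991  0.0954] res [-0.1437  0.0135 -0.1198 -0.1442] top@z [ 0.6285 -0.2001] scene@z [ 0.6256 -0.1956]
mid [ 0.5577 -0.2014  0.0785] res [-0.3016  0.0235 -0.2532 -0.2811] top@z [ 0.557  -0.2018] scene@z [ 0.559 -0.202]
near [ 0.4884 -0.2036  0.0872] res [-0.2019  0.0127 -0.1698 -0.1747] top@z [ 0.488  -0.2035] scene@z [ 0.4907 -0.205 ]
far base scene [ 0.6325 -0.2045]
mid base scene [ 0.5627 -0.2067]
near base scene [ 0.4935 -0.2087]
[array([0.7001, 0.2861]), array([0.6778, 0.1452]), array([0.5124, 0.3136])] [0.5951 0.2294] [-0.0223 -0.1409] [-0.1877  0.0275] 0.14265123661334067 0.18969433648771702 sock pred [0.4901 0.1727]
[[-0.9735  0.2288  0.    ]
 [ 0.2288  0.9735  0.0001]
 [-0.      0.0001 -1.    ]]
```

```bash
cat > g.py <<'E'
from h import *
import sys
def go(x,y,z,yaw=None):
    s=arm.observe();R=Rn.from_rotvec(s["ee_rot"]).as_matrix();p=np.array(s["position"])
    d=R.T@(np.array([x,y,z])-p)
    print("t",round(s["clock"],2),"pos",p.round(4),"toolx yaw",np.degrees(np.arctan2(R[1,0],R[0,0])).round(2),"tilt",R[2,:2].round(4),"need",d.round(4),"n",np.linalg.norm(d).round(3),"F",s["force"].round(2),"T",s["ft_torque"].round(2),"w_mm",round(s["width"]*91.8,2))
if __name__=="__main__": go(*map(float,sys.argv[1:4]))
E
python3 -m creep '[{"translation":[0,0,0],"rot":[0,0,-4.5],"jaw":0.05},{"translation":[-0.0244,-0.0311,0],"rot":[0,0,0],"jaw":0.05},{"translation":[-0.0244,-0.0311,0],"rot":[0,0,0],"jaw":0.05},{"translation":[-0.0244,-0.0311,0],"rot":[0,0,0],"jaw":0.05},{"translation":[-0.0244,-0.0311,0],"rot":[0,0,0],"jaw":0.05},{"translation":[-0.0244,-0.0311,0],"rot":[0,0,0],"jaw":0.05},{"translation":[-0.0244,-0.0311,0],"rot":[0,0,0],"jaw":0.05},{"translation":[-0.0244,-0.0311,0],"rot":[0,0,0],"jaw":0.05},{"translation":[-0.0244,-0.0311,0],"rot":[0,0,0],"jaw":0.05},{"translation":[-0.0244,-0.0311,0],"rot":[0,0,0],"jaw":0.05},{"translation":[-0.0244,-0.0311,0],"rot":[0,0,0],"jaw":0.05},{"translation":[-0.0244,-0.0311,0],"rot":[0,0,0],"jaw":0.05}]' 10; python3 g.py 0.492 -0.012 0.24
```

```text
clock: 2.1
position: [0.357, 0.2278, 0.2411]
ee_rot: [0.239, 3.132, 0.001]
force: [1.0, 0.4, -0.5]
width: 0.543
t 2.1 pos [0.357  0.2278 0.2411] toolx yaw 171.28 tilt [-0.0004  0.001 ] need [-0.1699 -0.2166  0.001 ] n 0.275 F [ 0.97  0.41 -0.48] T [ 0.06 -0.06 -0.01] w_mm 49.85
```

```bash
python3 -m creep '[{"translation":[-0.0243,-0.0311,0],"rot":[0,0,0],"jaw":0.05},{"translation":[-0.0243,-0.0311,0],"rot":[0,0,0],"jaw":0.05},{"translation":[-0.0243,-0.0311,0],"rot":[0,0,0],"jaw":0.05},{"translation":[-0.0243,-0.0311,0],"rot":[0,0,0],"jaw":0.05},{"translation":[-0.0243,-0.0311,0],"rot":[0,0,0],"jaw":0.05},{"translation":[-0.0243,-0.0311,0],"rot":[0,0,0],"jaw":0.05},{"translation":[-0.0243,-0.0311,0],"rot":[0,0,0],"jaw":0.05},{"translation":[0,0,0.03],"rot":[0,0,0],"jaw":0.05},{"translation":[0,0,0.03],"rot":[0,0,0],"jaw":0.05},{"translation":[0,0,0.01],"rot":[0,0,0],"jaw":0.05},{"translation":[0,0,0],"rot":[0,0,0],"jaw":0.05}]' 10; python3 g.py 0.492 -0.012 0.095
python3 - <<'E'
from h import *
im=optics.get_image("scene");crop("s",im,305,220,160,120,5,"pics/d1.png")
im=optics.get_image("top");crop("s",im,305,270,160,120,5,"pics/d2.png")
print(proj("top",arm.observe()["position"]),proj("scene",arm.observe()["position"]))
E
```

```text
clock: 3.02
position: [0.4897, -0.0113, 0.1687]
ee_rot: [-0.239, -3.128, 0.002]
force: [0.3, -0.1, -0.2]
width: 0.544
t 3.02 pos [ 0.4897 -0.0113  0.1687] toolx yaw 171.28 tilt [ 0.0047 -0.0014] need [-0.0028 -0.0002  0.0737] n 0.074 F [ 0.3  -0.13 -0.2 ] T [-0.04  0.    0.04] w_mm 49.9
pics/d1.png 225 160 5
pics/d2.png 225 210 5
[303.55508285 271.16962501] [301.69536872 187.01294207]
```

View pics/d1.png

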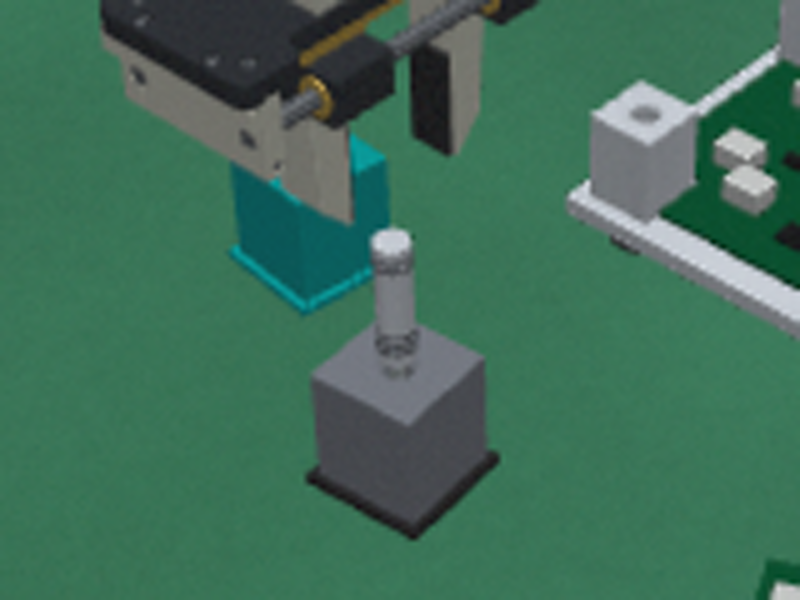

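View pics/d2.png

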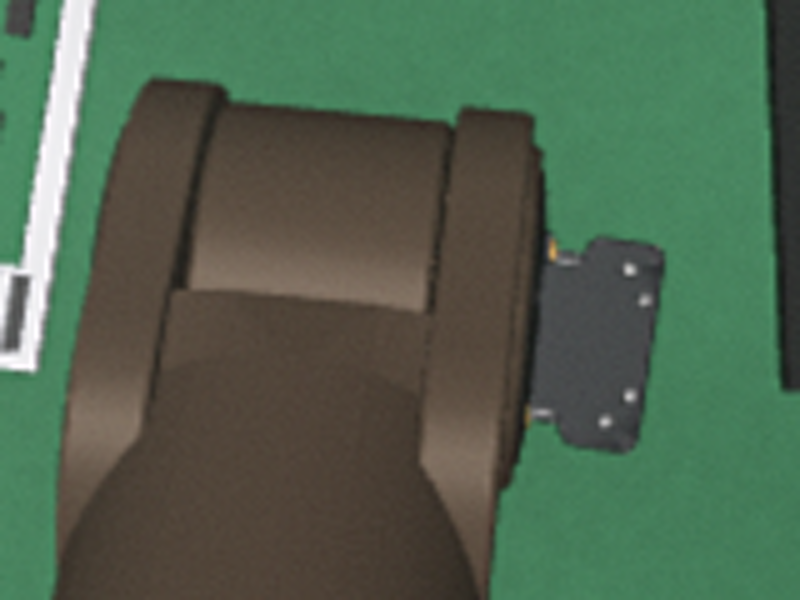

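The scene crop shows the open jaws behind and above the rod (rod top at about (303,208)), which suits a straight descent. The arm hides the rod in the top view.

```bash
python3 -m creep '[{"translation":[-0.0015,0,0.02],"rot":[0,0,0],"jaw":0.05},{"translation":[0,0,0.025],"rot":[0,0,0],"jaw":0.05},{"translation":[0,0,0.02],"rot":[0,0,0],"jaw":0.05},{"translation":[0,0,0.006],"rot":[0,0,0],"jaw":0.05},{"translation":[0,0,0],"rot":[0,0,0],"jaw":0.05}]' 10; python3 g.py 0.492 -0.012 0.095
python3 - <<'E'
from h import *
im=optics.get_image("scene");crop("s",im,305,220,160,120,5,"pics/d3.png")
E
```

```text
clock: 3.53
position: [0.493, -0.0112, 0.0999]
ee_rot: [-0.238, -3.132, -0.0]
force: [-0.5, 0.3, 0.3]
width: 0.546
t 3.53 pos [ 0.493  -0.0112  0.0999] toolx yaw 171.32 tilt [0.0006 0.0001] need [ 0.0008 -0.0009  0.0049] n 0.005 F [-0.53  0.33  0.3 ] T [-0.06  0.01  0.03] w_mm 50.17
pics/d3.png 225 160 5
```

View pics/d3.png

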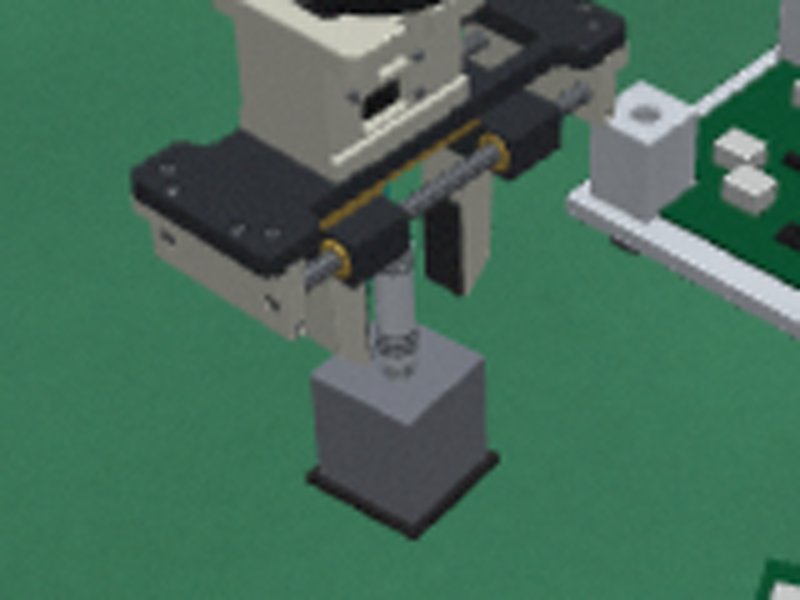

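```bash
python3 -m creep '[{"translation":[0,0,0.005],"rot":[0,0,0],"jaw":0.03},{"translation":[0,0,0],"rot":[0,0,0],"jaw":0.022},{"translation":[0,0,0],"rot":[0,0,0],"jaw":0.012},{"translation":[0,0,0],"rot":[0,0,0],"jaw":0.012},{"translation":[0,0,0],"rot":[0,0,0],"jaw":0.012},{"translation":[0,0,0],"rot":[0,0,0],"jaw":0.012}]' 10; python3 g.py 0.492 -0.012 0.095
```

```text
clock: 4.08
position: [0.4931, -0.0116, 0.095]
ee_rot: [0.239, 3.132, 0.0]
force: [-0.2, -0.4, 1.3]
width: 0.171
t 4.08 pos [ 0.4931 -0.0116  0.095 ] toolx yaw 171.27 tilt [-0.0004  0.0002] need [ 0.001  -0.0005  0.    ] n 0.001 F [-0.19 -0.38  1.31] T [ 0.01 -0.02 -0.04] w_mm 15.67
```

```bash
python3 -m creep '[{"translation":[0,0,-0.003],"rot":[0,0,0],"jaw":0.012},{"translation":[0,0,-0.007],"rot":[0,0,0],"jaw":0.012},{"translation":[0,0,-0.015],"rot":[0,0,0],"jaw":0.012},{"translation":[0,0,-0.025],"rot":[0,0,0],"jaw":0.012},{"translation":[0,0,-0.025],"rot":[0,0,0],"jaw":0.012},{"translation":[0,0,-0.02],"rot":[0,0,0],"jaw":0.012},{"translation":[0,0,0],"rot":[0,0,0],"jaw":0.012},{"translation":[0,0,0],"rot":[0,0,0],"jaw":0.012}]' 12; python3 g.py 0.493 0.1755 0.190
python3 - <<'E'
from h import *
im=optics.get_image("scene");crop("s",im,305,200,160,120,5,"pics/e1.png")
E
```

```text
clock: 4.75
position: [0.4936, -0.0116, 0.191]
ee_rot: [0.239, 3.13, 0.001]
force: [0.5, -0.2, -1.3]
width: 0.172
t 4.75 pos [ 0.4936 -0.0116  0.191 ] toolx yaw 171.28 tilt [-0.0025  0.0011] need [0.029  0.1848 0.0012] n 0.187 F [ 0.55 -0.24 -1.28] T [-0.02 -0.    0.02] w_mm 15.77
pics/e1.png 225 140 5
```

View pics/e1.png

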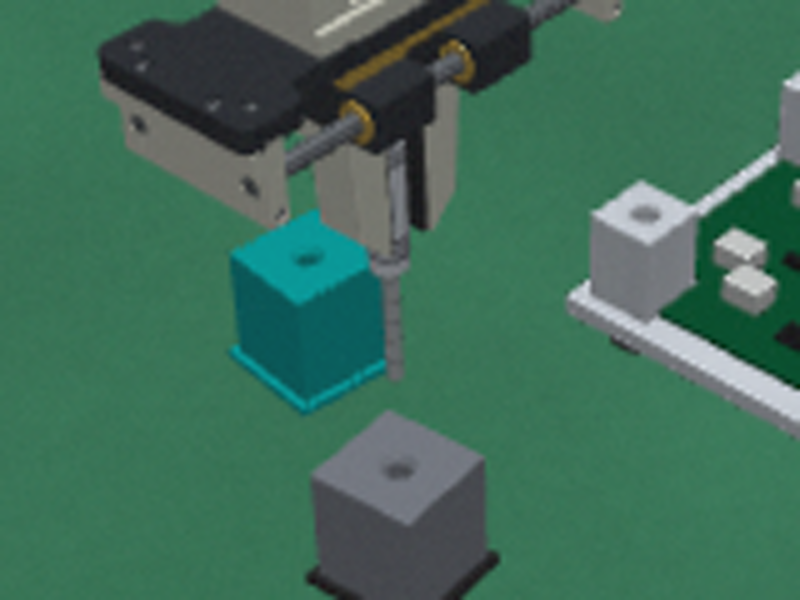

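Run:
```python
from h import *
f=lambda o,s,p:np.array([o[0]+(p[0]+.5)/s-.5,o[1]+(p[1]+.5)/s-.5])
p=arm.observe()["position"]
st=ray("scene",f((225,140),5,(400,469)),.06)
tp=ray("scene",f((225,140),5,(394,376)),p[2]-.085)
so=[ray("scene",f((225,140),5,(647,214)),.07),ray("scene",f((260,140),5,(470,214)),.07)]
print(p,st,tp,so)
```

```text
[ 0.49291597 -0.01157318  0.18998811] [ 0.49560445 -0.01479782  0.06      ] [ 0.49257126 -0.01156108  0.10498811] [array([0.49686088, 0.17377163, 0.07      ]), array([0.49611384, 0.17329083, 0.07      ])]
```

```bash
python3 g.py 0.4925 0.1769 0.175;
python3 -m creep '[{"translation":[0.003,0.018,0],"rot":[0,0,0],"jaw":0.012},{"translation":[0.006,0.035,0],"rot":[0,0,0],"jaw":0.012},{"translation":[0.006,0.035,0],"rot":[0,0,0],"jaw":0.012},{"translation":[0.005,0.035,0],"rot":[0,0,0],"jaw":0.012},{"translation":[0.005,0.035,0],"rot":[0,0,0],"jaw":0.012},{"translation":[0.004,0.022,0],"rot":[0,0,0],"jaw":0.012},{"translation":[0,0.006,0],"rot":[0,0,0],"jaw":0.012},{"translation":[0,0,0.01],"rot":[0,0,0],"jaw":0.012},{"translation":[0,0,0.005],"rot":[0,0,0],"jaw":0.012},{"translation":[0,0,0],"rot":[0,0,0],"jaw":0.012},{"translation":[0,0,0],"rot":[0,0,0],"jaw":0.012}]' 12; python3 g.py 0.4925 0.1769 0.175
python3 - <<'E'
from h import *
im=optics.get_image("scene");crop("s",im,355,180,100,80,8,"pics/e2.png")
E
```

```text
t 4.8 pos [ 0.4929 -0.0116  0.19  ] toolx yaw 171.28 tilt [-0.0007  0.0005] need [0.029  0.1862 0.0151] n 0.189 F [-0.03 -0.26 -1.52] T [-0.01 -0.02  0.04] w_mm 15.79
clock: 5.72
position: [0.4921, 0.1745, 0.1739]
ee_rot: [-0.243, -3.131, 0.003]
force: [0.2, 0.7, -0.4]
width: 0.168
t 5.72 pos [0.4921 0.1745 0.1739] toolx yaw 171.12 tilt [ 0.0014 -0.0017] need [ 0.      0.0024 -0.0011] n 0.003 F [ 0.2   0.73 -0.36] T [-0.05  0.01  0.  ] w_mm 15.42
pics/e2.png 305 140 8
```

View pics/e2.png

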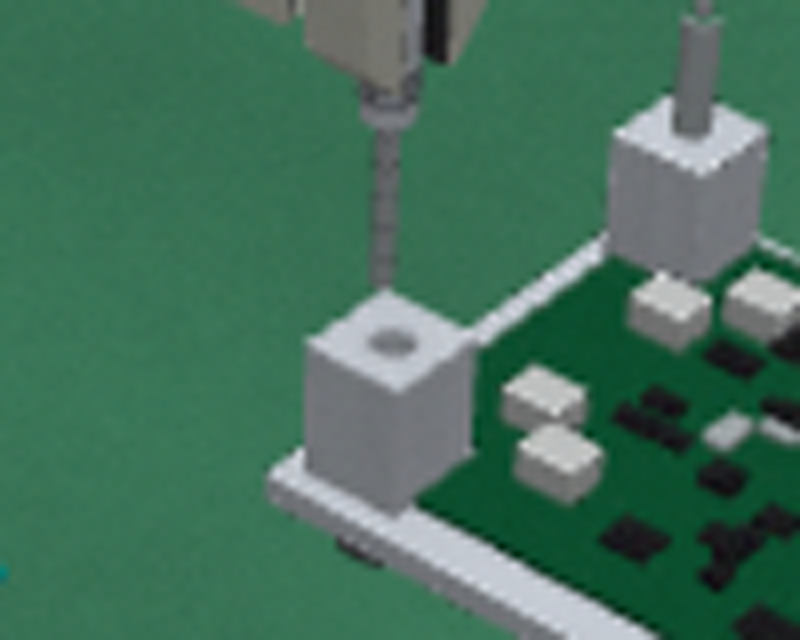

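```bash
python3 g.py 0.4925 0.1769 0.175
python3 - <<'E'
from h import *
f=lambda o,s,p:np.array([o[0]+(p[0]+.5)/s-.5,o[1]+(p[1]+.5)/s-.5])
p=arm.observe()["position"]
print("tip",ray("scene",f((305,140),8,(384,284)),p[2]-.085),"mouth",ray("scene",f((305,140),8,(394,342)),.07))
print("rod neck",ray("scene",f((305,140),8,(389,118)),p[2]-.03))
print(proj("scene",[p[0],p[1],p[2]-.085])*1.,f((305,140),8,(384,284)))
E
```

```text
t 5.77 pos [0.4925 0.1749 0.1744] toolx yaw 171.13 tilt [ 0.0006 -0.0009] need [ 0.0003  0.002  -0.0006] n 0.002 F [-1.02 -0.1  -1.  ] T [ 0.06  0.01 -0.01] w_mm 15.48
tip [0.49333376 0.17230271 0.08935841] mouth [0.4963418  0.17382618 0.07      ]
rod neck [0.49425672 0.17011298 0.14435841]
[352.83622054 174.37069064] [352.5625 175.0625]
```

```bash
python3 -m creep '[{"translation":[-0.0008,0.002,0],"rot":[0,0,0],"jaw":0.012},{"translation":[0,0,0.008],"rot":[0,0,0],"jaw":0.012},{"translation":[0,0,0.005],"rot":[0,0,0],"jaw":0.012},{"translation":[0,0,0],"rot":[0,0,0],"jaw":0.012},{"translation":[0,0,0],"rot":[0,0,0],"jaw":0.012},{"translation":[0,0,0],"rot":[0,0,0],"jaw":0.012}]' 12; python3 g.py 0.4933 0.1768 0.16
python3 - <<'E'
from h import *
im=optics.get_image("scene");crop("s",im,355,180,100,80,8,"pics/e3.png")
E
python3 g.py 0.4933 0.1768 0.16
```

```text
clock: 6.27
position: [0.4936, 0.1784, 0.1617]
ee_rot: [-0.239, -3.132, 0.0]
force: [-0.4, -0.3, -0.6]
width: 0.173
t 6.27 pos [0.4936 0.1784 0.1617] toolx yaw 171.27 tilt [ 0.0001 -0.0001] need [ 0.     -0.0016  0.0017] n 0.002 F [-0.38 -0.27 -0.59] T [0.   0.03 0.04] w_mm 15.86
pics/e3.png 305 140 8
t 6.32 pos [0.4937 0.1785 0.1618] toolx yaw 171.27 tilt [-0.0001  0.0001] need [ 0.0001 -0.0017  0.0018] n 0.003 F [-0.22 -0.1  -1.42] T [ 0.05 -0.03 -0.03] w_mm 15.62
```

View pics/e3.png

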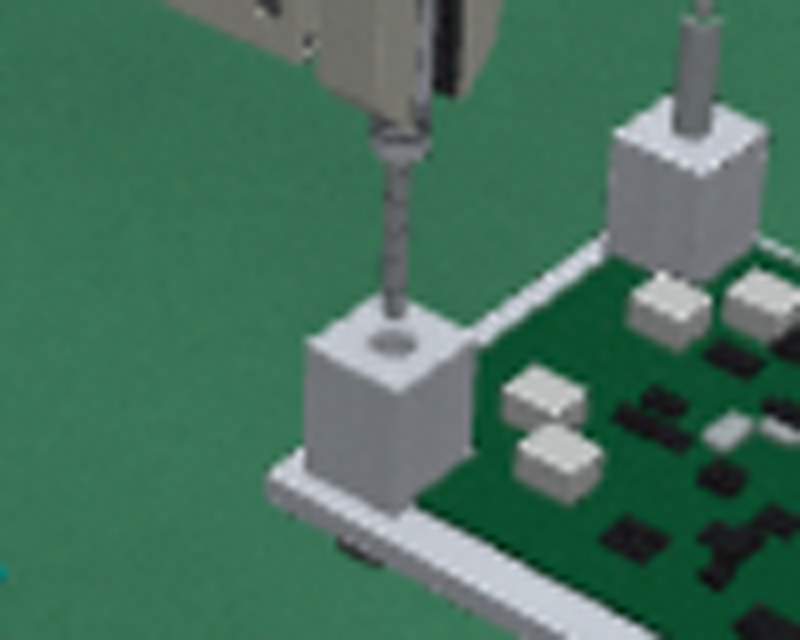

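Run:
```python
from h import *
f=lambda o,s,p:np.array([o[0]+(p[0]+.5)/s-.5,o[1]+(p[1]+.5)/s-.5])
p=arm.observe()["position"]
print("tip",ray("scene",f((305,140),8,(395,313)),p[2]-.085),"mouth",ray("scene",f((305,140),8,(394,342)),.07),p)
```

```text
tip [0.49421526 0.17746312 0.07682652] mouth [0.4963418  0.17382618 0.07      ] [0.49369009 0.17846679 0.16182652]
```

```bash
python3 -m creep '[{"translation":[0,-0.002,0],"rot":[0,0,0],"jaw":0.012},{"translation":[0,0,0],"rot":[0,0,0],"jaw":0.012},{"translation":[0,0,0.002],"rot":[0,0,0],"jaw":0.012},{"translation":[0,0,0.002],"rot":[0,0,0],"jaw":0.012},{"translation":[0,0,0.002],"rot":[0,0,0],"jaw":0.012},{"translation":[0,0,0.002],"rot":[0,0,0],"jaw":0.012},{"translation":[0,0,0],"rot":[0,0,0],"jaw":0.012},{"translation":[0,0,0],"rot":[0,0,0],"jaw":0.012}]' 12; python3 g.py 0.4936 0.1765 0.153
python3 - <<'E'
from h import *
im=optics.get_image("scene");crop("s",im,355,180,100,80,8,"pics/e4.png")
E
python3 g.py 0.4936 0.1765 0.153
```

```text
clock: 6.98
position: [0.4932, 0.1764, 0.1535]
ee_rot: [-0.239, -3.132, 0.0]
force: [0.6, 0.3, -1.5]
width: 0.173
t 6.98 pos [0.4932 0.1764 0.1535] toolx yaw 171.27 tilt [ 0.0003 -0.0002] need [-0.0004  0.0001  0.0005] n 0.001 F [ 0.6   0.29 -1.53] T [ 0.01  0.02 -0.01] w_mm 15.85
pics/e4.png 305 140 8
t 7.03 pos [0.4933 0.1765 0.1536] toolx yaw 171.27 tilt [ 0.0001 -0.0001] need [-0.0003  0.0001  0.0006] n 0.001 F [-0.3  -0.2  -0.02] T [ 0.01  0.02 -0.02] w_mm 15.72
```

View pics/e4.png

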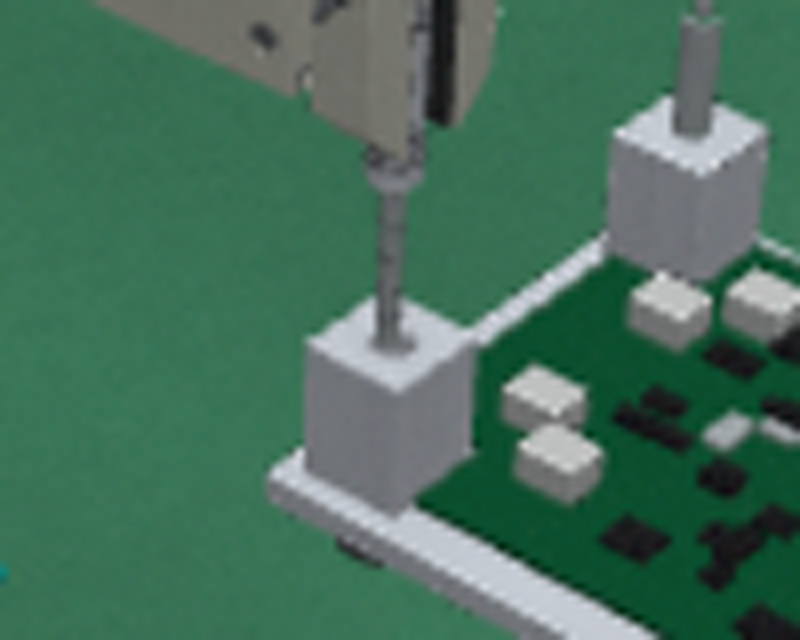

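The rod tip is in the mouth, at crop (387,340) against the mouth centre (394,343). That is slightly to the −x side, clear of the ball, as intended. I'll go on gently.

```bash
python3 -m creep '[{"translation":[0,0,0.002],"rot":[0,0,0],"jaw":0.012},{"translation":[0,0,0.002],"rot":[0,0,0],"jaw":0.012},{"translation":[0,0,0.002],"rot":[0,0,0],"jaw":0.012},{"translation":[0,0,0.002],"rot":[0,0,0],"jaw":0.012},{"translation":[0,0,0.001],"rot":[0,0,0],"jaw":0.012},{"translation":[0,0,0],"rot":[0,0,0],"jaw":0.012},{"translation":[0,0,0],"rot":[0,0,0],"jaw":0.012}]' 12; python3 g.py 0.4936 0.1765 0.1446
```

```text
clock: 7.62
position: [0.4933, 0.1764, 0.1447]
ee_rot: [-0.239, -3.132, 0.0]
force: [0.1, -0.7, -0.3]
width: 0.169
t 7.62 pos [0.4933 0.1764 0.1447] toolx yaw 171.27 tilt [ 0.0001 -0.0001] need [-0.0003  0.0001  0.0001] n 0.0 F [ 0.05 -0.74 -0.25] T [-0.01  0.02 -0.01] w_mm 15.51
```

```bash
python3 -m creep '[{"translation":[0,0,0.0015],"rot":[0,0,0],"jaw":0.012},{"translation":[0,0,0.0015],"rot":[0,0,0],"jaw":0.012},{"translation":[0,0,0.0015],"rot":[0,0,0],"jaw":0.012},{"translation":[0,0,0.001],"rot":[0,0,0],"jaw":0.012},{"translation":[0,0,0],"rot":[0,0,0],"jaw":0.012}]' 12; 
python3 -m creep '[{"translation":[0,0,0.001],"rot":[0,0,0],"jaw":0.012},{"translation":[0,0,0],"rot":[0,0,0],"jaw":0.012}]';python3 -m creep '[{"translation":[0,0,0.001],"rot":[0,0,0],"jaw":0.012},{"translation":[0,0,0],"rot":[0,0,0],"jaw":0.012},{"translation":[0,0,0],"rot":[0,0,0],"jaw":0.012}]';python3 g.py 0.4936 0.1765 0.137
```

```text
clock: 8.03
position: [0.4931, 0.1764, 0.1389]
ee_rot: [-0.239, -3.132, 0.0]
force: [-0.3, 0.3, -1.4]
width: 0.168
clock: 8.2
position: [0.4933, 0.1765, 0.1381]
ee_rot: [-0.239, -3.132, 0.0]
force: [-0.5, -0.5, 0.3]
width: 0.169
clock: 8.45
position: [0.4933, 0.1765, 0.1372]
ee_rot: [-0.239, -3.132, -0.0]
force: [-0.3, 0.0, -1.2]
width: 0.169
t 8.45 pos [0.4933 0.1765 0.1372] toolx yaw 171.27 tilt [0. 0.] need [-0.0003  0.0001  0.0002] n 0.0 F [-0.28  0.   -1.23] T [ 0.02 -0.05 -0.05] w_mm 15.47
```

```bash
python3 -m creep '[{"translation":[0,0,0.001],"rot":[0,0,0],"jaw":0.012},{"translation":[0,0,0],"rot":[0,0,0],"jaw":0.012},{"translation":[0,0,0],"rot":[0,0,0],"jaw":0.012}]';python3 g.py 0.4936 0.1765 0.137
```

```text
clock: 8.7
position: [0.4937, 0.1765, 0.1368]
ee_rot: [0.239, 3.132, 0.001]
force: [-0.9, -0.8, 6.3]
width: 0.173
t 8.7 pos [0.4937 0.1765 0.1368] toolx yaw 171.26 tilt [-0.0007  0.0007] need [ 0.0001 -0.0001 -0.0002] n 0.0 F [-0.93 -0.76  6.28] T [-0.19  0.39  0.09] w_mm 15.88
```

Contact came at TCP z 0.1368, so the tip is at 0.052 and the depth is 18 mm, with 6 N against about 0 N a millimetre earlier. The post must therefore be 64 mm long: post_a, in the middle hole. Now I put the rod back.

```bash
python3 -m creep '[{"translation":[0,0,-0.003],"rot":[0,0,0],"jaw":0.012},{"translation":[0,0,-0.005],"rot":[0,0,0],"jaw":0.012},{"translation":[0,0,-0.008],"rot":[0,0,0],"jaw":0.012},{"translation":[0,0,-0.012],"rot":[0,0,0],"jaw":0.012},{"translation":[0,0,-0.015],"rot":[0,0,0],"jaw":0.012},{"translation":[0,0,-0.01],"rot":[0,0,0],"jaw":0.012},{"translation":[0,0,0],"rot":[0,0,0],"jaw":0.012}]';python3 g.py 0.493 -0.0116 0.188
```

```text
clock: 9.28
position: [0.4946, 0.1769, 0.1917]
ee_rot: [0.239, 3.129, 0.003]
force: [-0.3, 1.3, -0.4]
width: 0.172
t 9.28 pos [0.4946 0.1769 0.1917] toolx yaw 171.27 tilt [-0.0032  0.0024] need [-0.027  -0.1866  0.0033] n 0.189 F [-0.32  1.27 -0.42] T [ 0.02 -0.03 -0.02] w_mm 15.83
```

```bash
python3 -m creep '[{"translation":[-0.003,-0.018,0],"rot":[0,0,0],"jaw":0.012},{"translation":[-0.005,-0.035,0],"rot":[0,0,0],"jaw":0.012},{"translation":[-0.005,-0.035,0],"rot":[0,0,0],"jaw":0.012},{"translation":[-0.005,-0.035,0],"rot":[0,0,0],"jaw":0.012},{"translation":[-0.005,-0.035,0],"rot":[0,0,0],"jaw":0.012},{"translation":[-0.003,-0.021,0],"rot":[0,0,0],"jaw":0.012},{"translation":[-0.001,-0.0075,0],"rot":[0,0,0],"jaw":0.012},{"translation":[0,0,0.02],"rot":[0,0,0],"jaw":0.012},{"translation":[0,0,0.01],"rot":[0,0,0],"jaw":0.012},{"translation":[0,0,0],"rot":[0,0,0],"jaw":0.012},{"translation":[0,0,0],"rot":[0,0,0],"jaw":0.012},{"translation":[0,0,0],"rot":[0,0,0],"jaw":0.012}]';python3 g.py 0.493 -0.0116 0.158
python3 - <<'E'
from h import *
im=optics.get_image("scene");crop("s",im,305,210,100,80,8,"pics/e5.png")
E
python3 g.py 0.493 -0.0116 0.158
```

```text
clock: 10.28
position: [0.4919, -0.0112, 0.1594]
ee_rot: [-0.237, -3.132, -0.0]
force: [0.5, 0.1, -0.9]
width: 0.173
t 10.28 pos [ 0.4919 -0.0112  0.1594] toolx yaw 171.35 tilt [0.0001 0.    ] need [-0.0012 -0.0003  0.0014] n 0.002 F [ 0.54  0.12 -0.92] T [-0.01 -0.01  0.02] w_mm 15.88
pics/e5.png 255 170 8
t 10.33 pos [ 0.4921 -0.0113  0.1596] toolx yaw 171.34 tilt [-0.0004  0.0002] need [-0.001  -0.0002  0.0016] n 0.002 F [-0.62  0.4  -1.1 ] T [-0.06 -0.03 -0.06] w_mm 15.67
```

View pics/e5.png

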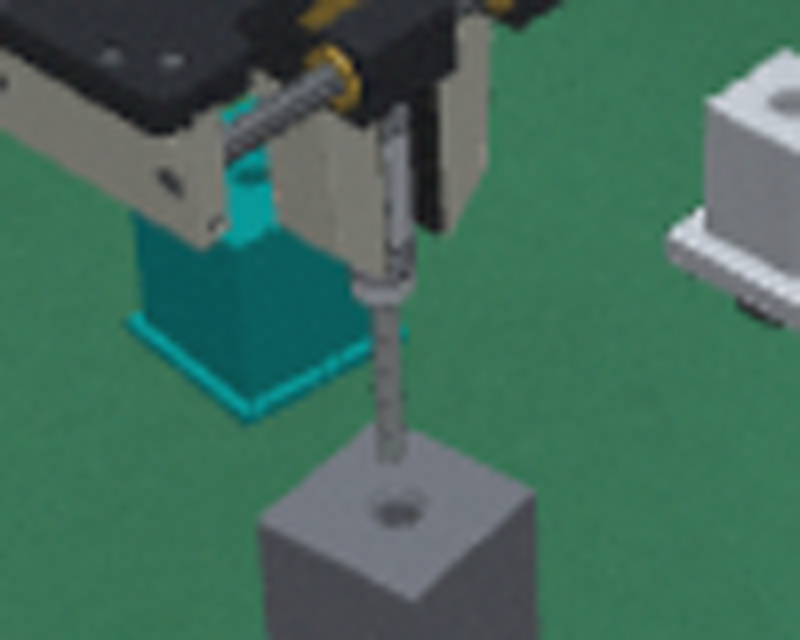

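```bash
python3 -m creep '[{"translation":[-0.001,0,0.003],"rot":[0,0,0],"jaw":0.012},{"translation":[0,0,0.004],"rot":[0,0,0],"jaw":0.012},{"translation":[0,0,0.005],"rot":[0,0,0],"jaw":0.012},{"translation":[0,0,0.005],"rot":[0,0,0],"jaw":0.012},{"translation":[0,0,0.003],"rot":[0,0,0],"jaw":0.012},{"translation":[0,0,0],"rot":[0,0,0],"jaw":0.012}]';python3 g.py 0.493 -0.0116 0.096
```

```text
clock: 10.83
position: [0.4921, -0.0122, 0.1384]
ee_rot: [-0.239, -3.131, 0.0]
force: [0.0, 0.0, -0.5]
width: 0.173
t 10.83 pos [ 0.4921 -0.0122  0.1384] toolx yaw 171.26 tilt [ 0.0014 -0.0004] need [-0.0008  0.0007  0.0424] n 0.042 F [ 0.01  0.01 -0.52] T [-0.04 -0.01 -0.01] w_mm 15.9
```

No contact force, and the tip is inside the stand hole. I'll go on down.

```bash
python3 -m creep '[{"translation":[0,0.0005,0.005],"rot":[0,0,0],"jaw":0.012},{"translation":[0,0,0.006],"rot":[0,0,0],"jaw":0.012},{"translation":[0,0,0.008],"rot":[0,0,0],"jaw":0.012},{"translation":[0,0,0.008],"rot":[0,0,0],"jaw":0.012},{"translation":[0,0,0.006],"rot":[0,0,0],"jaw":0.012},{"translation":[0,0,0.004],"rot":[0,0,0],"jaw":0.012},{"translation":[0,0,0],"rot":[0,0,0],"jaw":0.012},{"translation":[0,0,0],"rot":[0,0,0],"jaw":0.012}]';python3 g.py 0.493 -0.0116 0.096
```

```text
clock: 11.5
position: [0.4926, -0.0117, 0.102]
ee_rot: [-0.239, -3.132, 0.0]
force: [0.2, 0.7, -1.0]
width: 0.17
t 11.5 pos [ 0.4926 -0.0117  0.102 ] toolx yaw 171.26 tilt [ 0.0005 -0.0002] need [-0.0004  0.0002  0.006 ] n 0.006 F [ 0.23  0.72 -0.99] T [ 0.05 -0.02 -0.02] w_mm 15.57
```

```bash
python3 -m creep '[{"translation":[0,0,0.003],"rot":[0,0,0],"jaw":0.012},{"translation":[0,0,0.002],"rot":[0,0,0],"jaw":0.012},{"translation":[0,0,0.001],"rot":[0,0,0],"jaw":0.012},{"translation":[0,0,0],"rot":[0,0,0],"jaw":0.012},{"translation":[0,0,0],"rot":[0,0,0],"jaw":0.012}]';python3 g.py 0.493 -0.0116 0.095
```

```text
clock: 11.92
position: [0.4928, -0.0116, 0.0963]
ee_rot: [0.239, 3.132, 0.0]
force: [-0.3, -0.6, 0.8]
width: 0.168
t 11.92 pos [ 0.4928 -0.0116  0.0963] toolx yaw 171.27 tilt [-0.  0.] need [-0.0002  0.0001  0.0013] n 0.001 F [-0.25 -0.55  0.83] T [ 0.   -0.    0.03] w_mm 15.47
```

```bash
python3 -m creep '[{"translation":[0,0,0.001],"rot":[0,0,0],"jaw":0.012},{"translation":[0,0,0],"rot":[0,0,0],"jaw":0.012},{"translation":[0,0,0],"rot":[0,0,0],"jaw":0.018},{"translation":[0,0,0],"rot":[0,0,0],"jaw":0.024},{"translation":[0,0,0],"rot":[0,0,0],"jaw":0.04},{"translation":[0,0,0],"rot":[0,0,0],"jaw":0.05},{"translation":[0,0,0],"rot":[0,0,0],"jaw":0.05},{"translation":[0,0,-0.02],"rot":[0,0,0],"jaw":0.05},{"translation":[0,0,-0.035],"rot":[0,0,0],"jaw":0.05},{"translation":[0,0,-0.035],"rot":[0,0,0],"jaw":0.05}]';python3 g.py 0.5585 -0.2005 0.16
python3 - <<'E'
from h import *
im=optics.get_image("scene");crop("s",im,305,220,160,120,5,"pics/f1.png")
E
```

```text
clock: 12.75
position: [0.4917, -0.0119, 0.1856]
ee_rot: [-0.24, -3.13, 0.002]
force: [0.1, 0.5, 0.7]
width: 0.535
t 12.75 pos [ 0.4917 -0.0119  0.1856] toolx yaw 171.25 tilt [ 0.0027 -0.0013] need [-0.0948 -0.1762  0.0255] n 0.202 F [0.12 0.5  0.73] T [ 0.06 -0.07  0.04] w_mm 49.13
pics/f1.png 225 160 5
```

View pics/f1.png

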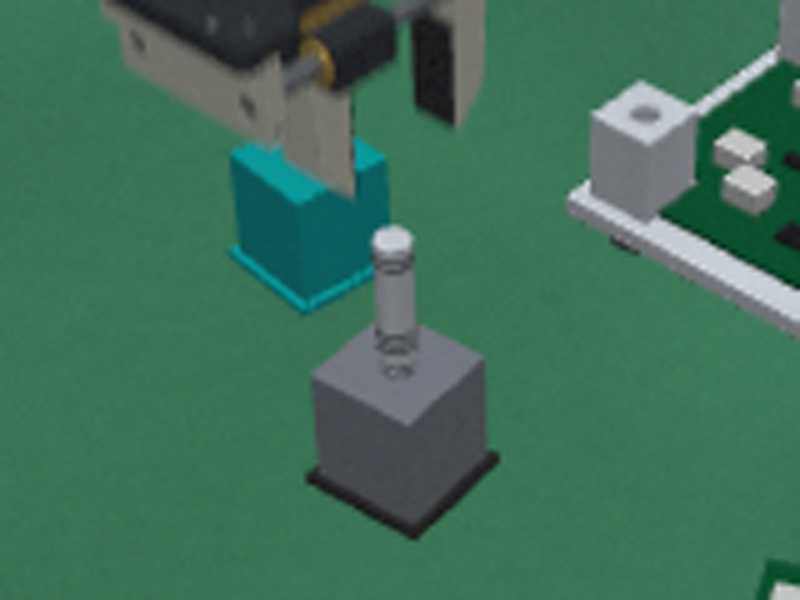

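The rod is back in its stand, with its top at (303.3,208), the same pixel as at the start. Next the middle (short) post.

```bash
python3 -m creep '[{"translation":[-0.0118,-0.022,0],"rot":[0,0,0],"jaw":0.05},{"translation":[-0.018,-0.0335,0],"rot":[0,0,0],"jaw":0.05},{"translation":[-0.018,-0.0335,0],"rot":[0,0,0],"jaw":0.05},{"translation":[-0.018,-0.0335,0],"rot":[0,0,0],"jaw":0.05},{"translation":[-0.018,-0.0335,0],"rot":[0,0,0],"jaw":0.05},{"translation":[-0.01,-0.02,0.01],"rot":[0,0,0],"jaw":0.05},{"translation":[0,0,0.03],"rot":[0,0,0],"jaw":0.05},{"translation":[0,0,0.03],"rot":[0,0,0],"jaw":0.05},{"translation":[0,0,0],"rot":[0,0,0],"jaw":0.05},{"translation":[0,0,0],"rot":[0,0,0],"jaw":0.05},{"translation":[0,0,0],"rot":[0,0,0],"jaw":0.05}]';python3 g.py 0.558 -0.2008 0.057
python3 - <<'E'
from h import *
im=optics.get_image("scene");crop("s",im,275,300,160,120,5,"pics/f2.png")
im=optics.get_image("top");crop("s",im,395,240,160,120,5,"pics/f3.png")
E
python3 g.py 0.558 -0.2008 0.057
```

```text
clock: 13.72
position: [0.5593, -0.1999, 0.1165]
ee_rot: [0.238, 3.132, -0.0]
force: [-0.6, -1.1, 1.0]
width: 0.544
t 13.72 pos [ 0.5593 -0.1999  0.1165] toolx yaw 171.29 tilt [-0.001  -0.0002] need [ 0.0012 -0.0011  0.0595] n 0.059 F [-0.59 -1.08  1.04] T [-0.01  0.04  0.04] w_mm 49.93
pics/f2.png 195 240 5
pics/f3.png 315 180 5
t 13.82 pos [ 0.5599 -0.1999  0.1171] toolx yaw 171.3 tilt [-0.0029 -0.0002] need [ 0.0019 -0.0011  0.0601] n 0.06 F [ 0.23 -1.3   0.9 ] T [ 0.05 -0.01 -0.02] w_mm 50.17
```

View pics/f2.png

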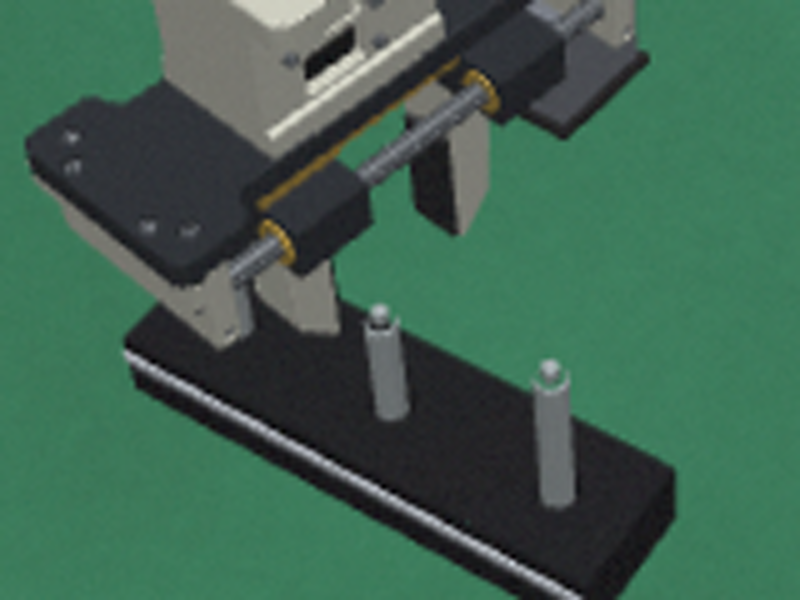

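View pics/f3.png

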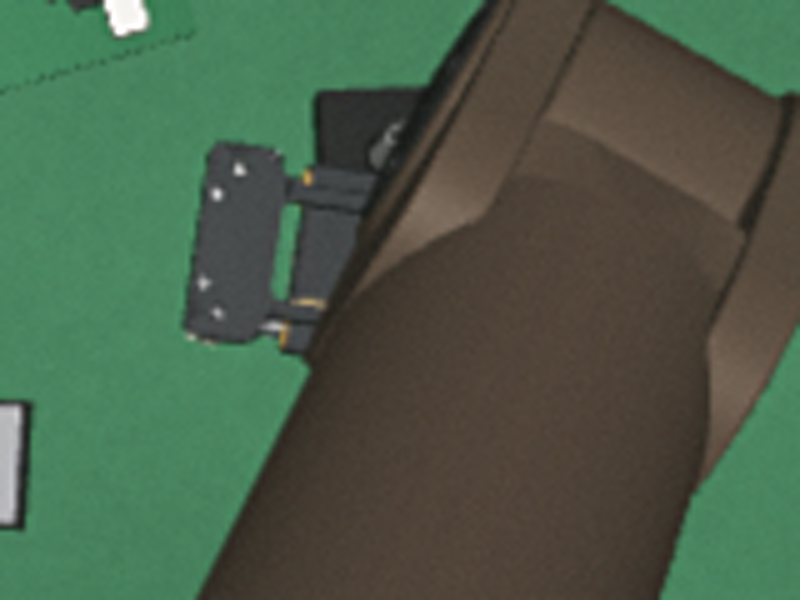

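The scene crop shows the jaws straddling the middle post (tip at crop (380,312)), with the neighbours clear. Down.

```bash
python3 -m creep '[{"translation":[0.0015,-0.001,0.015],"rot":[0,0,0],"jaw":0.05},{"translation":[0,0,0.015],"rot":[0,0,0],"jaw":0.05},{"translation":[0,0,0.015],"rot":[0,0,0],"jaw":0.05},{"translation":[0,0,0.009],"rot":[0,0,0],"jaw":0.05},{"translation":[0,0,0.005],"rot":[0,0,0],"jaw":0.04},{"translation":[0,0,0],"rot":[0,0,0],"jaw":0.03},{"translation":[0,0,0],"rot":[0,0,0],"jaw":0.03}]';python3 g.py 0.558 -0.2008 0.057
python3 - <<'E'
from h import *
im=optics.get_image("scene");crop("s",im,275,300,160,120,5,"pics/f4.png")
E
python3 g.py 0.558 -0.2008 0.057
```

```text
clock: 14.4
position: [0.5576, -0.2007, 0.057]
ee_rot: [0.239, 3.132, -0.0]
force: [-0.8, -0.5, 0.2]
width: 0.373
t 14.4 pos [ 0.5576 -0.2007  0.057 ] toolx yaw 171.28 tilt [-0.0009 -0.    ] need [-0.0004 -0.     -0.    ] n 0.0 F [-0.8 -0.5  0.2] T [ 0.02  0.   -0.02] w_mm 34.21
pics/f4.png 195 240 5
t 14.45 pos [ 0.5577 -0.2008  0.0572] toolx yaw 171.27 tilt [-0.0013 -0.0002] need [-0.0003  0.0001  0.0002] n 0.0 F [-0.09  0.34  0.09] T [ 0.03 -0.02  0.03] w_mm 32.11
```

View pics/f4.png

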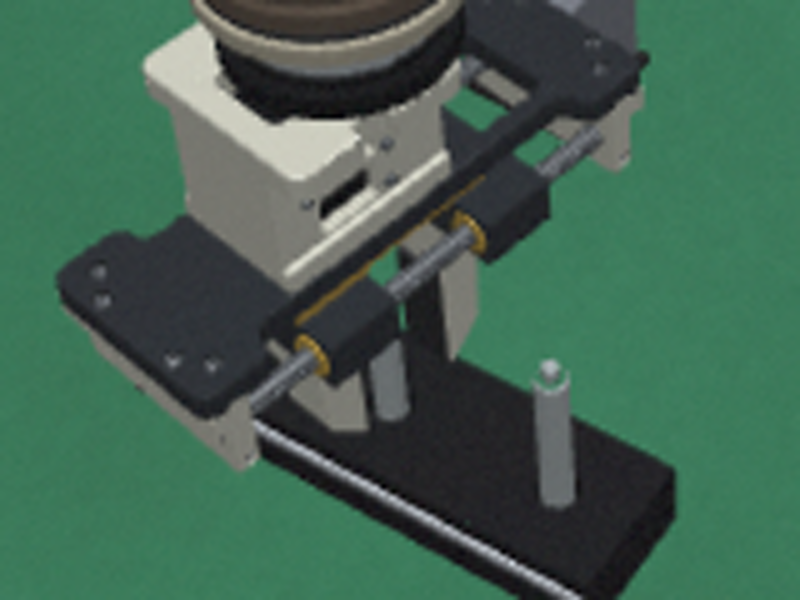

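```bash
python3 -m creep '[{"translation":[0,0,0],"rot":[0,0,0],"jaw":0.02},{"translation":[0,0,0],"rot":[0,0,0],"jaw":0.014},{"translation":[0,0,0],"rot":[0,0,0],"jaw":0.006},{"translation":[0,0,0],"rot":[0,0,0],"jaw":0.006},{"translation":[0,0,0],"rot":[0,0,0],"jaw":0.006},{"translation":[0,0,0],"rot":[0,0,0],"jaw":0.006}]' 35;python3 g.py 0.558 -0.2008 0.057
```

```text
clock: 14.95
position: [0.5574, -0.2006, 0.0566]
ee_rot: [0.239, 3.132, 0.0]
force: [0.4, -0.1, 4.1]
width: 0.119
t 14.95 pos [ 0.5574 -0.2006  0.0566] toolx yaw 171.27 tilt [-0.0006  0.0001] need [-0.0006 -0.0001 -0.0004] n 0.001 F [ 0.39 -0.12  4.11] T [0.07 0.07 0.  ] w_mm 10.96
```

```bash
python3 -m creep '[{"translation":[0,0,-0.004],"rot":[0,0,0],"jaw":0.006},{"translation":[0,0,-0.01],"rot":[0,0,0],"jaw":0.006},{"translation":[0,0,-0.02],"rot":[0,0,0],"jaw":0.006},{"translation":[0,0,-0.03],"rot":[0,0,0],"jaw":0.006},{"translation":[0,0,-0.03],"rot":[0,0,0],"jaw":0.006},{"translation":[0,0,-0.03],"rot":[0,0,0],"jaw":0.006},{"translation":[0,0,-0.02],"rot":[0,0,0],"jaw":0.006},{"translation":[0,0,0],"rot":[0,0,0],"jaw":0.006},{"translation":[0,0,0],"rot":[0,0,0],"jaw":0.006}]';python3 g.py 0.4948 0.1763 0.20
python3 - <<'E'
from h import *
im=optics.get_image("scene");crop("s",im,275,265,200,150,4,"pics/f5.png")
E
```

```text
clock: 15.7
position: [0.5576, -0.2008, 0.2018]
ee_rot: [0.239, 3.13, -0.0]
force: [-0.3, -0.7, -1.4]
width: 0.124
t 15.7 pos [ 0.5576 -0.2008  0.2018] toolx yaw 171.27 tilt [-0.0027  0.    ] need [0.1193 0.3632 0.0015] n 0.382 F [-0.3  -0.65 -1.38] T [ 0.03 -0.03 -0.04] w_mm 11.4
pics/f5.png 175 190 4
```

View pics/f5.png

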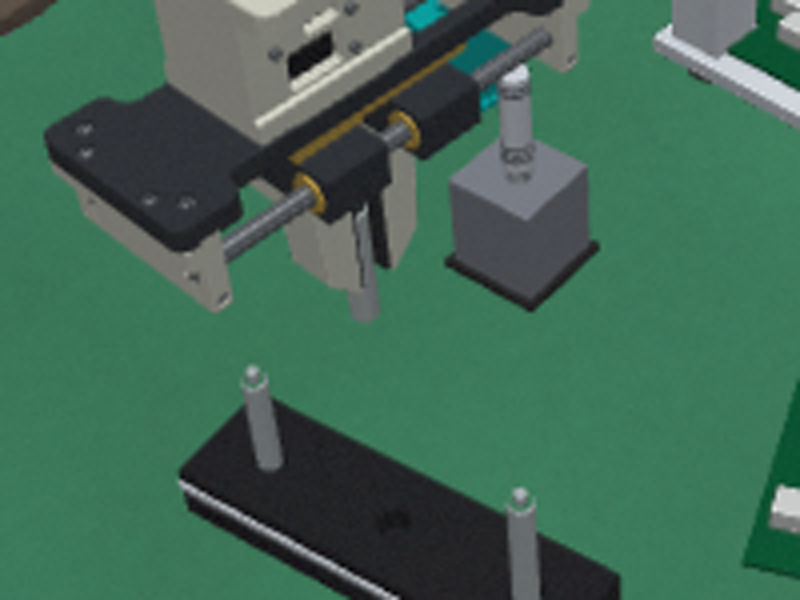

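The picture shows the short post held upright, the other two still in their holes, and the rod standing in its stand. Now to the socket.

```bash
python3 -m creep '[{"translation":[0.006,0.0182,0],"rot":[0,0,0],"jaw":0.006},{"translation":[0.011,0.0335,0],"rot":[0,0,0],"jaw":0.006},{"translation":[0.012,0.0365,0],"rot":[0,0,0],"jaw":0.006},{"translation":[0.012,0.0365,0],"rot":[0,0,0],"jaw":0.006},{"translation":[0.012,0.0365,0],"rot":[0,0,0],"jaw":0.006},{"translation":[0.012,0.0365,0],"rot":[0,0,0],"jaw":0.006},{"translation":[0.012,0.0365,0],"rot":[0,0,0],"jaw":0.006},{"translation":[0.012,0.0365,0],"rot":[0,0,0],"jaw":0.006},{"translation":[0.012,0.0365,0],"rot":[0,0,0],"jaw":0.006},{"translation":[0.011,0.0335,0],"rot":[0,0,0],"jaw":0.006},{"translation":[0.0073,0.0225,0],"rot":[0,0,0],"jaw":0.006},{"translation":[0,0,0],"rot":[0,0,0],"jaw":0.006}]';
python3 -m creep '[{"translation":[0,0,0.02],"rot":[0,0,0],"jaw":0.006},{"translation":[0,0,0.02],"rot":[0,0,0],"jaw":0.006},{"translation":[0,0,0.02],"rot":[0,0,0],"jaw":0.006},{"translation":[0,0,0.01],"rot":[0,0,0],"jaw":0.006},{"translation":[0,0,0],"rot":[0,0,0],"jaw":0.006},{"translation":[0,0,0],"rot":[0,0,0],"jaw":0.006},{"translation":[0,0,0],"rot":[0,0,0],"jaw":0.006},{"translation":[0,0,0],"rot":[0,0,0],"jaw":0.006}]';python3 g.py 0.4948 0.1763 0.127
python3 - <<'E'
from h import *
im=optics.get_image("scene");crop("s",im,355,180,100,80,8,"pics/f6.png")
E
python3 g.py 0.4948 0.1763 0.127
```

```text
clock: 16.75
position: [0.4918, 0.1827, 0.1986]
ee_rot: [-0.226, -3.13, -0.001]
force: [0.2, 0.6, -0.8]
width: 0.126
clock: 17.42
position: [0.495, 0.1766, 0.1312]
ee_rot: [0.239, 3.131, 0.001]
force: [0.5, -0.7, -0.8]
width: 0.12
t 17.42 pos [0.495  0.1766 0.1312] toolx yaw 171.26 tilt [-0.0013  0.001 ] need [ 0.0001 -0.0003  0.0042] n 0.004 F [ 0.46 -0.74 -0.76] T [ 0.01  0.   -0.05] w_mm 11.05
pics/f6.png 305 140 8
t 17.47 pos [0.495  0.1767 0.1312] toolx yaw 171.26 tilt [-0.0014  0.0011] need [ 0.0001 -0.0004  0.0042] n 0.004 F [ 1.03 -0.25  0.46] T [0.03 0.05 0.03] w_mm 11.27
```

View pics/f6.png

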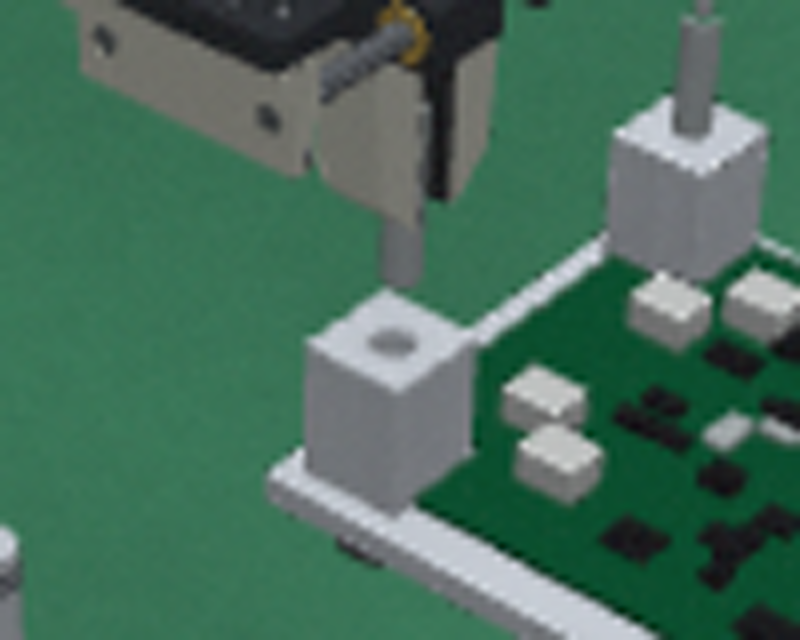

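Run:
```python
from h import *
f=lambda o,s,p:np.array([o[0]+(p[0]+.5)/s-.5,o[1]+(p[1]+.5)/s-.5])
p=arm.observe()["position"];z=p[2]-.0406
a=ray("scene",f((305,140),8,(402,281)),z);m=ray("scene",f((305,140),8,(394,342)),.07)
print(a,m,p,"sock est",p[:2]+m[:2]-a[:2])
# column-only: lateral component
u=np.array([.828,.561]);print("lateral",(m-a)[:2]@u)
```

```text
[0.49762058 0.1746697  0.09059033] [0.4963418  0.17382618 0.07      ] [0.49498105 0.17667592 0.13119033] sock est [0.49370228 0.1758324 ]
lateral -0.0015320444725413574
```

```bash
python3 -m creep '[{"translation":[0.001,-0.0008,0.005],"rot":[0,0,0],"jaw":0.006},{"translation":[0,0,0.005],"rot":[0,0,0],"jaw":0.006},{"translation":[0,0,0.005],"rot":[0,0,0],"jaw":0.006},{"translation":[0,0,0],"rot":[0,0,0],"jaw":0.006},{"translation":[0,0,0],"rot":[0,0,0],"jaw":0.006},{"translation":[0,0,0],"rot":[0,0,0],"jaw":0.006}]'
python3 - <<'E'
from h import *
im=optics.get_image("scene");crop("s",im,355,185,60,48,12,"pics/f7.png")
E
python3 g.py 0.4938 0.1761 0.127
```

```text
clock: 17.97
position: [0.4932, 0.1758, 0.1151]
ee_rot: [-0.239, -3.132, 0.0]
force: [-0.3, 0.0, -0.8]
width: 0.121
pics/f7.png 325 161 12
t 18.02 pos [0.4933 0.1759 0.1153] toolx yaw 171.27 tilt [-0.0001  0.    ] need [-0.0004  0.0003 -0.0117] n 0.012 F [-0.39  0.48 -0.64] T [ 0.01  0.04 -0.05] w_mm 11.47
```

View pics/f7.png

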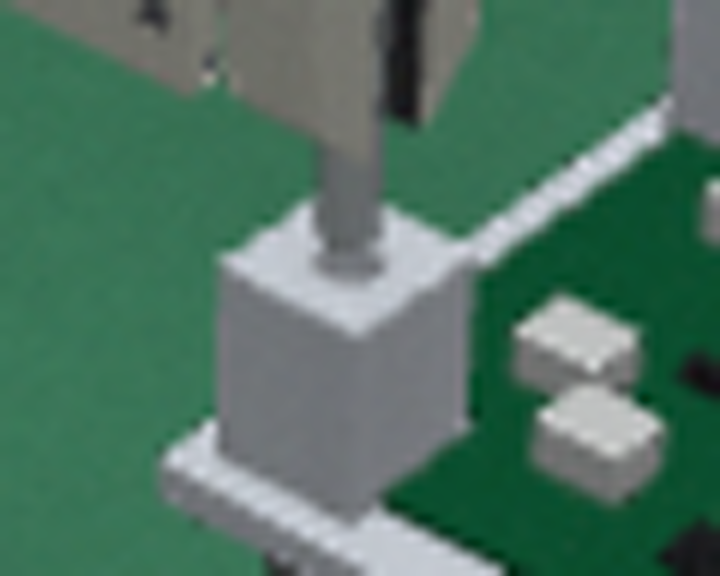

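The post foot (crop column 349) is centred over the mouth (column 349). I'll lower it gently to the mouth.

```bash
python3 -m creep '[{"translation":[0,0,0.002],"rot":[0,0,0],"jaw":0.006},{"translation":[0,0,0.002],"rot":[0,0,0],"jaw":0.006},{"translation":[0,0,0.002],"rot":[0,0,0],"jaw":0.006},{"translation":[0,0,0.0015],"rot":[0,0,0],"jaw":0.006},{"translation":[0,0,0],"rot":[0,0,0],"jaw":0.006},{"translation":[0,0,0],"rot":[0,0,0],"jaw":0.006}]'
python3 g.py 0.4938 0.1761 0.0926
```

```text
clock: 18.52
position: [0.493, 0.176, 0.1076]
ee_rot: [-0.239, -3.132, -0.0]
force: [-0.7, 0.8, -0.1]
width: 0.121
t 18.52 pos [0.493  0.176  0.1076] toolx yaw 171.28 tilt [ 0.0004 -0.    ] need [-0.0007  0.0002  0.015 ] n 0.015 F [-0.73  0.84 -0.14] T [0.25 0.03 0.02] w_mm 11.09
```

```bash
python3 -m creep '[{"translation":[0,0,0.001],"rot":[0,0,0],"jaw":0.006},{"translation":[0,0,0.001],"rot":[0,0,0],"jaw":0.006},{"translation":[0,0,0],"rot":[0,0,0],"jaw":0.006},{"translation":[0,0,0],"rot":[0,0,0],"jaw":0.006}]'
python3 -m creep '[{"translation":[0,0,0.001],"rot":[0,0,0],"jaw":0.006},{"translation":[0,0,0],"rot":[0,0,0],"jaw":0.006},{"translation":[0,0,0],"rot":[0,0,0],"jaw":0.006}]'
python3 g.py 0.4938 0.1761 0.0926
```

```text
clock: 18.85
position: [0.4931, 0.176, 0.1057]
ee_rot: [-0.239, -3.132, -0.0]
force: [-0.5, 1.3, -1.2]
width: 0.121
clock: 19.1
position: [0.4931, 0.176, 0.1047]
ee_rot: [-0.239, -3.132, -0.0]
force: [-1.9, 1.5, -0.5]
width: 0.123
t 19.1 pos [0.4931 0.176  0.1047] toolx yaw 171.28 tilt [0.0001 0.0002] need [-0.0006  0.0002  0.0121] n 0.012 F [-1.86  1.5  -0.47] T [ 0.48  0.21 -0.  ] w_mm 11.25
```

```bash
python3 -m creep '[{"translation":[0,0.0002,0.001],"rot":[0,0,0],"jaw":0.006},{"translation":[0,0,0],"rot":[0,0,0],"jaw":0.006},{"translation":[0,0,0],"rot":[0,0,0],"jaw":0.006}]'
python3 -m creep '[{"translation":[0,0,0.001],"rot":[0,0,0],"jaw":0.006},{"translation":[0,0,0],"rot":[0,0,0],"jaw":0.006},{"translation":[0,0,0],"rot":[0,0,0],"jaw":0.006}]'
python3 g.py 0.4938 0.1761 0.0926
```

```text
clock: 19.35
position: [0.4929, 0.176, 0.1037]
ee_rot: [-0.239, -3.132, 0.0]
force: [-2.4, 1.0, 1.5]
width: 0.125
clock: 19.6
position: [0.4928, 0.1761, 0.1026]
ee_rot: [-0.239, -3.132, 0.0]
force: [-3.8, 1.8, 2.3]
width: 0.12
t 19.6 pos [0.4928 0.1761 0.1026] toolx yaw 171.28 tilt [ 0.0008 -0.0002] need [-0.001   0.0002  0.01  ] n 0.01 F [-3.78  1.82  2.26] T [0.41 0.87 0.02] w_mm 11.05
```

```bash
python3 -m creep '[{"translation":[0,0.0002,0.001],"rot":[0,0,0],"jaw":0.006},{"translation":[0,0,0.001],"rot":[0,0,0],"jaw":0.006},{"translation":[0,0,0],"rot":[0,0,0],"jaw":0.006},{"translation":[0,0,0],"rot":[0,0,0],"jaw":0.006}]'
python3 -m creep '[{"translation":[0,0,0.001],"rot":[0,0,0],"jaw":0.006},{"translation":[0,0,0.001],"rot":[0,0,0],"jaw":0.006},{"translation":[0,0,0],"rot":[0,0,0],"jaw":0.006},{"translation":[0,0,0],"rot":[0,0,0],"jaw":0.006}]'
python3 g.py 0.4938 0.1761 0.0926
```

```text
clock: 19.93
position: [0.4926, 0.1763, 0.1004]
ee_rot: [-0.239, -3.131, 0.0]
force: [-5.1, 1.1, 1.7]
width: 0.125
clock: 20.27
position: [0.4927, 0.1763, 0.0983]
ee_rot: [-0.239, -3.131, 0.001]
force: [-4.5, 2.2, -0.4]
width: 0.12
t 20.27 pos [0.4927 0.1763 0.0983] toolx yaw 171.28 tilt [ 0.0011 -0.0004] need [-0.0012 -0.      0.0057] n 0.006 F [-4.52  2.23 -0.44] T [ 0.57  1.09 -0.01] w_mm 11.04
```

```bash
python3 -m creep '[{"translation":[0,0,0.0015],"rot":[0,0,0],"jaw":0.006},{"translation":[0,0,0.0015],"rot":[0,0,0],"jaw":0.006},{"translation":[0,0,0.001],"rot":[0,0,0],"jaw":0.006},{"translation":[0,0,0],"rot":[0,0,0],"jaw":0.006},{"translation":[0,0,0],"rot":[0,0,0],"jaw":0.006}]'
python3 -m creep '[{"translation":[0,0,0.001],"rot":[0,0,0],"jaw":0.006},{"translation":[0,0,0],"rot":[0,0,0],"jaw":0.006},{"translation":[0,0,0],"rot":[0,0,0],"jaw":0.006}]'
python3 -m creep '[{"translation":[0,0,0.001],"rot":[0,0,0],"jaw":0.006},{"translation":[0,0,0],"rot":[0,0,0],"jaw":0.006},{"translation":[0,0,0],"rot":[0,0,0],"jaw":0.006}]'
python3 g.py 0.4938 0.1761 0.0926
```

```text
clock: 20.68
position: [0.4926, 0.1763, 0.0944]
ee_rot: [-0.239, -3.131, 0.001]
force: [-5.0, 1.8, -0.6]
width: 0.126
clock: 20.93
position: [0.4926, 0.1763, 0.0934]
ee_rot: [-0.239, -3.131, 0.001]
force: [-5.5, 2.8, -0.2]
width: 0.121
clock: 21.18
position: [0.4926, 0.1763, 0.0925]
ee_rot: [-0.239, -3.131, 0.0]
force: [-6.1, 1.7, 5.4]
width: 0.122
t 21.18 pos [0.4926 0.1763 0.0925] toolx yaw 171.29 tilt [ 0.0012 -0.0003] need [-0.0012 -0.     -0.0001] n 0.001 F [-6.06  1.66  5.42] T [ 0.3   1.46 -0.03] w_mm 11.15
```

Floor contact came at TCP 0.0925, against 0.0926 predicted. I'll ease the side load, press a little more, and look before releasing.

```bash
python3 -m creep '[{"translation":[0.0004,0,0.0005],"rot":[0,0,0],"jaw":0.006},{"translation":[0,0,0],"rot":[0,0,0],"jaw":0.006},{"translation":[0,0,0],"rot":[0,0,0],"jaw":0.006},{"translation":[0,0,0],"rot":[0,0,0],"jaw":0.006}]'
python3 g.py 0.4938 0.1761 0.0926
```

```text
clock: 21.52
position: [0.4927, 0.1763, 0.0925]
ee_rot: [-0.239, -3.132, -0.0]
force: [-7.2, 0.9, 8.6]
width: 0.121
t 21.52 pos [0.4927 0.1763 0.0925] toolx yaw 171.28 tilt [0.0004 0.0001] need [-0.0012 -0.0001 -0.0001] n 0.001 F [-7.21  0.87  8.61] T [0.27 1.56 0.  ] w_mm 11.13
```

```bash
python3 -m creep '[{"translation":[0.0004,0,0],"rot":[0,0,0],"jaw":0.006},{"translation":[0,0,0],"rot":[0,0,0],"jaw":0.006},{"translation":[0,0,0],"rot":[0,0,0],"jaw":0.010},{"translation":[0,0,0],"rot":[0,0,0],"jaw":0.014},{"translation":[0,0,0],"rot":[0,0,0],"jaw":0.02},{"translation":[0,0,0],"rot":[0,0,0],"jaw":0.03},{"translation":[0,0,0],"rot":[0,0,0],"jaw":0.04},{"translation":[0,0,0],"rot":[0,0,0],"jaw":0.04},{"translation":[0,0,0],"rot":[0,0,0],"jaw":0.04}]' 10
python3 g.py 0.4938 0.1761 0.0926
python3 -m creep '[{"translation":[0,0,-0.01],"rot":[0,0,0],"jaw":0.045},{"translation":[0,0,-0.025],"rot":[0,0,0],"jaw":0.045},{"translation":[0,0,-0.03],"rot":[0,0,0],"jaw":0.045},{"translation":[0,0,-0.03],"rot":[0,0,0],"jaw":0.045},{"translation":[0,0,-0.02],"rot":[0,0,0],"jaw":0.045},{"translation":[0,0,0],"rot":[0,0,0],"jaw":0.045},{"translation":[0,0,0],"rot":[0,0,0],"jaw":0.045}]'
python3 - <<'E'
from h import *
im=optics.get_image("scene");crop("s",im,400,195,160,120,5,"pics/g1.png")
cv2.imwrite("pics/g0.png",im[:,:,::-1])
E
```

```text
clock: 22.27
position: [0.4926, 0.1763, 0.0922]
ee_rot: [0.239, 3.132, -0.0]
force: [-1.0, 0.6, 1.0]
width: 0.423
t 22.27 pos [0.4926 0.1763 0.0922] toolx yaw 171.27 tilt [-0.0003 -0.    ] need [-0.0012 -0.0001 -0.0004] n 0.001 F [-1.    0.59  1.02] T [ 0.04 -0.05 -0.04] w_mm 38.85
clock: 22.85
position: [0.4932, 0.1767, 0.2089]
ee_rot: [0.239, 3.13, 0.003]
force: [0.9, 0.7, 0.4]
width: 0.489
pics/g1.png 320 135 5
```

View pics/g1.png

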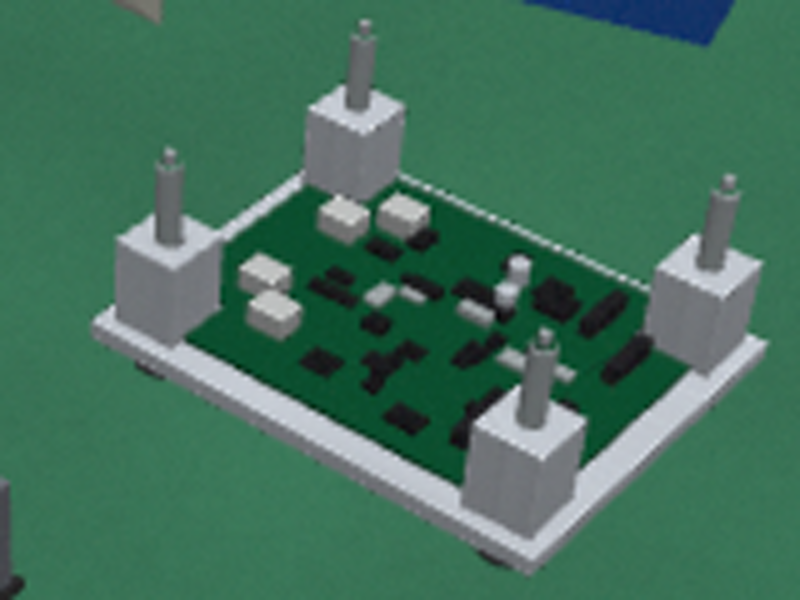

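View pics/g0.png

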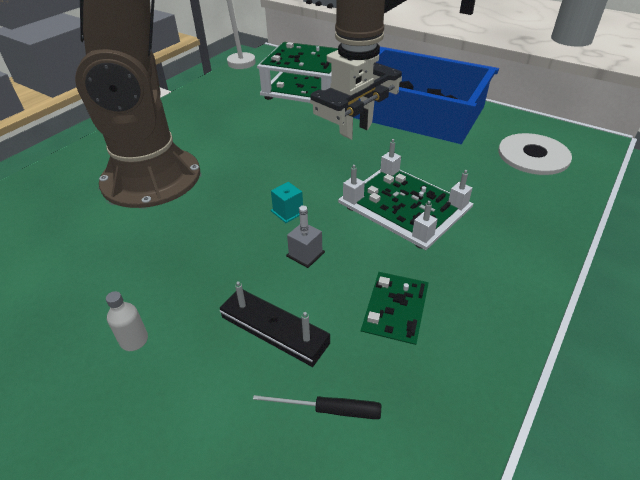

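Run:
```python
from h import *
g=cv2.imread("pics/g0.png")
a=np.radians(-8.7);ex=np.array([np.cos(a),np.sin(a)]);ey=np.array([-np.sin(a),np.cos(a)])
s=np.array([.4944,.1765])
im=optics.get_image("scene");crop("s",im,355,178,36,44,16,"pics/g2.png")
im=im
for n,dx,dy in[("new",0,0),("B",0,.14),("R",.19,.14),("F",.19,0)]:
    q=s+dx*ex+dy*ey
    print(n,proj("scene",[*q,.116]).round(1),proj("scene",[*q,.07]).round(1))
crop("s",im,391,152,36,44,16,"pics/g3.png")
```

```text
pics/g2.png 337 156 16
new [354.4 164.1] [353.7 181.4]
B [393.1 138.4] [391.4 155.3]
R [465.9 169.6] [461.8 187.1]
F [428.9 200.4] [425.8 218.3]
pics/g3.png 373 130 16
```

View pics/g2.png

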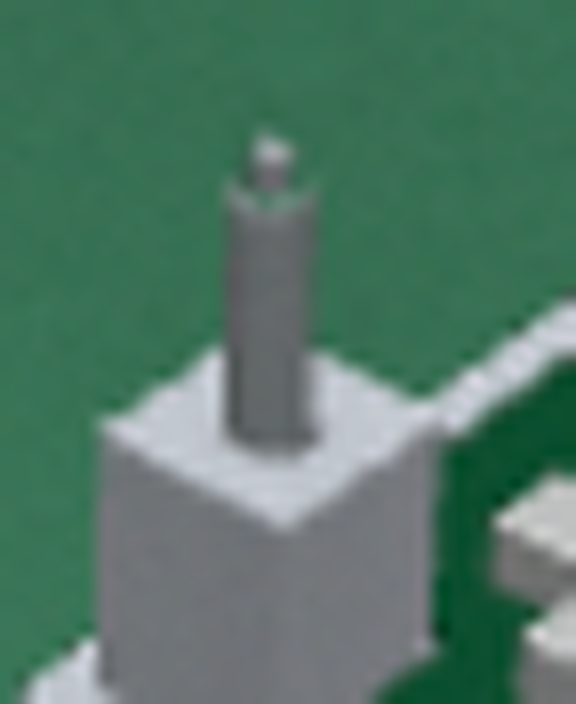

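View pics/g3.png

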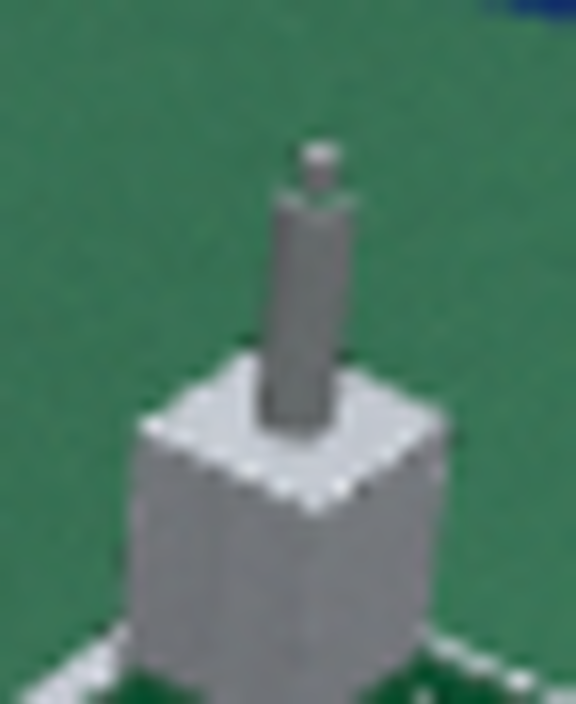

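The new post stands to the same height as its neighbours: its nose is offset from the prediction by the same ~10 crop px as the back post. It leans about 1–2° towards −x, where the ball presses it. I have time, so I'll check joint 7 and square it up with the jaws along the carrier's x.

```bash
python3 g.py 0.4933 0.1763 0.2
python3 - <<'E'
from h import *
print(arm.observe()["joints"].round(3))
im=optics.get_image("top");crop("s",im,200,220,120,120,5,"pics/g4.png")
E
```

```text
t 22.95 pos [0.492  0.1763 0.2069] toolx yaw 171.28 tilt [ 0.0006 -0.0002] need [-0.0013  0.0002  0.0069] n 0.007 F [-0.76 -0.84 -0.62] T [-0.03  0.03  0.01] w_mm 44.98
[-0.759  0.31   0.402  1.89  -0.145  0.97   1.127]
pics/g4.png 140 160 5
```

View pics/g4.png

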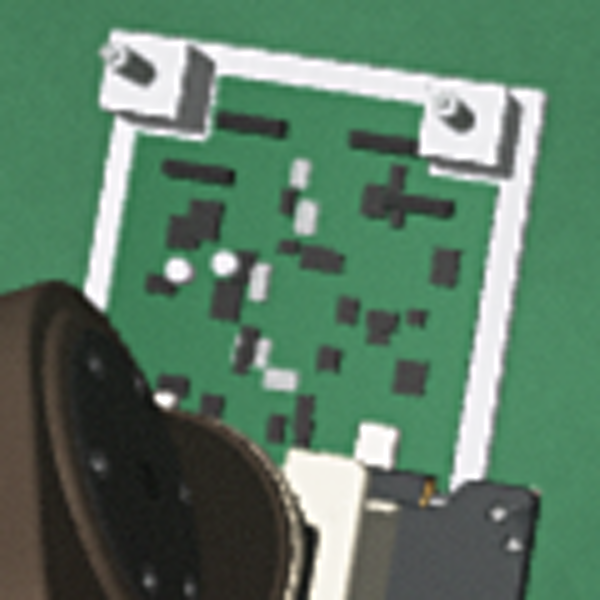

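```bash
python3 -m creep '[{"translation":[0,0,0],"rot":[0,0,-7],"jaw":0.045},{"translation":[0,0,0],"rot":[0,0,-7],"jaw":0.045},{"translation":[0,0,0],"rot":[0,0,-7],"jaw":0.045},{"translation":[0,0,0],"rot":[0,0,-7],"jaw":0.045},{"translation":[0,0,0],"rot":[0,0,-7],"jaw":0.045},{"translation":[0,0,0],"rot":[0,0,-7],"jaw":0.045},{"translation":[0,0,0],"rot":[0,0,-7],"jaw":0.045},{"translation":[0,0,0],"rot":[0,0,-7],"jaw":0.045},{"translation":[0,0,0],"rot":[0,0,-7],"jaw":0.045},{"translation":[0,0,0],"rot":[0,0,-7],"jaw":0.045},{"translation":[0,0,0],"rot":[0,0,-7],"jaw":0.045},{"translation":[0,0,0],"rot":[0,0,-7],"jaw":0.045}]'
python3 -m creep '[{"translation":[0,0,0],"rot":[0,0,-6],"jaw":0.045},{"translation":[0,0,0],"rot":[0,0,0],"jaw":0.045},{"translation":[0,0,0],"rot":[0,0,0],"jaw":0.045},{"translation":[0,0,0],"rot":[0,0,0],"jaw":0.045},{"translation":[0,0,0],"rot":[0,0,0],"jaw":0.045}]'
python3 g.py 0.494 0.1765 0.2
python3 - <<'E'
from h import *
print(arm.observe()["joints"].round(3))
im=optics.get_image("scene");crop("s",im,355,160,160,120,5,"pics/g5.png")
E
```

```text
clock: 24.0
position: [0.4918, 0.176, 0.206]
ee_rot: [1.924, -2.48, -0.001]
force: [-0.2, -0.8, 0.4]
width: 0.494
clock: 24.42
position: [0.4923, 0.1763, 0.2069]
ee_rot: [2.042, -2.386, -0.0]
force: [-0.1, 0.1, 0.9]
width: 0.49
t 24.42 pos [0.4923 0.1763 0.2069] toolx yaw -98.88 tilt [0.0004 0.0005] need [-0.0004 -0.0016  0.0069] n 0.007 F [-0.13  0.15  0.86] T [0.12 0.1  0.01] w_mm 44.95
[-0.509  0.302  0.08   1.87  -0.029  0.971  2.57 ]
pics/g5.png 275 100 5
```

View pics/g5.png

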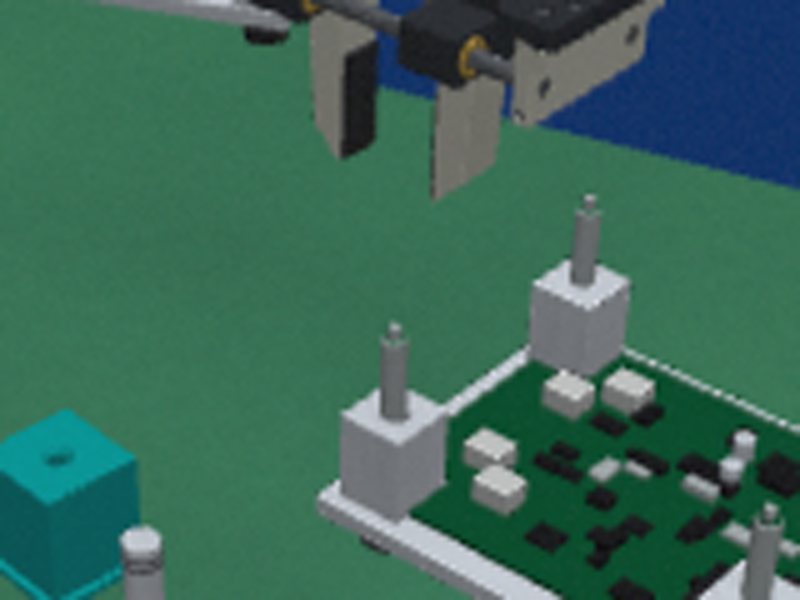

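```bash
python3 -m creep '[{"translation":[0,-0.0007,0.02],"rot":[0,0,0],"jaw":0.045},{"translation":[0,0,0.03],"rot":[0,0,0],"jaw":0.045},{"translation":[0,0,0.03],"rot":[0,0,0],"jaw":0.045},{"translation":[0,0,0.02],"rot":[0,0,0],"jaw":0.045},{"translation":[0,0,0.01],"rot":[0,0,0],"jaw":0.04},{"translation":[0,0,0],"rot":[0,0,0],"jaw":0.03},{"translation":[0,0,0],"rot":[0,0,0],"jaw":0.022},{"translation":[0,0,0],"rot":[0,0,0],"jaw":0.022}]' 8
python3 g.py 0.494 0.1765 0.0955
python3 - <<'E'
from h import *
im=optics.get_image("scene");crop("s",im,355,160,100,80,8,"pics/g6.png")
E
```

```text
clock: 25.13
position: [0.4941, 0.1767, 0.0985]
ee_rot: [-2.044, 2.383, -0.001]
force: [-0.3, -0.7, 0.6]
width: 0.275
t 25.13 pos [0.4941 0.1767 0.0985] toolx yaw -98.75 tilt [-0.0011 -0.0017] need [0.0002 0.0001 0.003 ] n 0.003 F [-0.32 -0.69  0.56] T [ 0.04  0.11 -0.01] w_mm 25.21
pics/g6.png 305 120 8
```

View pics/g6.png

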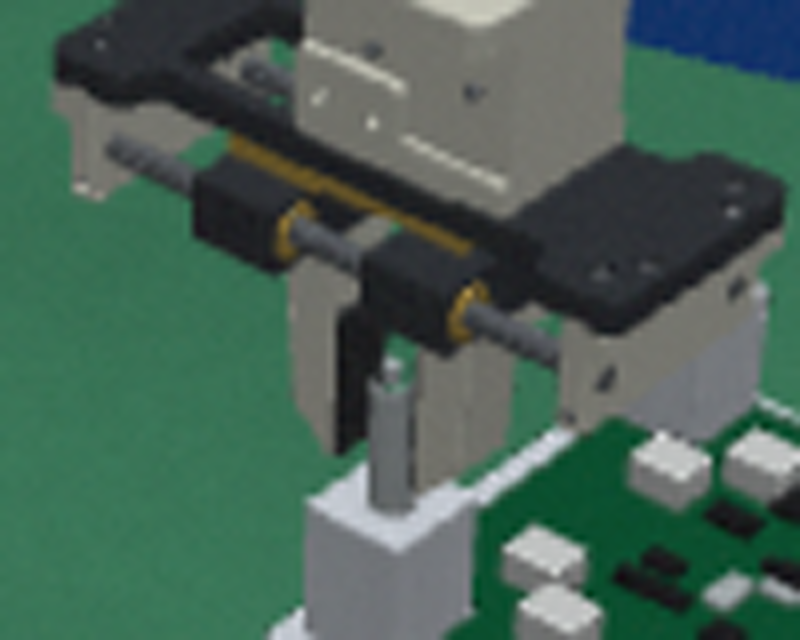

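The post is centred between the pads and clear of everything. I'll close lightly.

```bash
python3 -m creep '[{"translation":[0,0,0.001],"rot":[0,0,0],"jaw":0.016},{"translation":[0,0,0],"rot":[0,0,0],"jaw":0.013},{"translation":[0,0,0],"rot":[0,0,0],"jaw":0.008},{"translation":[0,0,0],"rot":[0,0,0],"jaw":0.008},{"translation":[0,0,0],"rot":[0,0,0],"jaw":0.008}]' 8
python3 g.py 0.494 0.1765 0.0955
```

```text
clock: 25.6
position: [0.4929, 0.1766, 0.0969]
ee_rot: [-2.046, 2.384, 0.001]
force: [-3.7, 0.8, 8.6]
width: 0.128
t 25.6 pos [0.4929 0.1766 0.0969] toolx yaw -98.72 tilt [-0.0005  0.0001] need [-0.     -0.0011  0.0014] n 0.002 F [-3.73  0.81  8.63] T [0.11 0.96 0.  ] w_mm 11.71
```

```bash
python3 -m creep '[{"translation":[0,0.0006,0],"rot":[0,0,0],"jaw":0.008},{"translation":[0,0,0],"rot":[0,0,0],"jaw":0.008},{"translation":[0,0,0],"rot":[0,0,0],"jaw":0.008},{"translation":[0,0,0],"rot":[0,0,0],"jaw":0.008}]' 12
python3 g.py 0.494 0.1765 0.0955
```

```text
clock: 25.93
position: [0.4928, 0.1767, 0.0969]
ee_rot: [-2.045, 2.383, 0.0]
force: [-2.6, -0.5, 7.7]
width: 0.123
t 25.93 pos [0.4928 0.1767 0.0969] toolx yaw -98.72 tilt [-0.0007 -0.0006] need [-0.     -0.0012  0.0014] n 0.002 F [-2.6  -0.53  7.71] T [ 0.02  0.7  -0.01] w_mm 11.33
```

```bash
python3 -m creep '[{"translation":[0,0.0006,0],"rot":[0,0,0],"jaw":0.008},{"translation":[0,0,0],"rot":[0,0,0],"jaw":0.008},{"translation":[0,0,0],"rot":[0,0,0],"jaw":0.008},{"translation":[0,0,0],"rot":[0,0,0],"jaw":0.008}]' 12
python3 g.py 0.494 0.1765 0.0955
```

```text
clock: 26.27
position: [0.4926, 0.1767, 0.0969]
ee_rot: [-2.045, 2.383, -0.001]
force: [-0.8, -0.0, 8.8]
width: 0.126
t 26.27 pos [0.4926 0.1767 0.0969] toolx yaw -98.74 tilt [-0.0009 -0.0013] need [-0.     -0.0014  0.0014] n 0.002 F [-0.83 -0.03  8.76] T [ 0.05  0.28 -0.04] w_mm 11.55
```

The side load is now about zero. Release, lift and check.

```bash
python3 -m creep '[{"translation":[0,0,0],"rot":[0,0,0],"jaw":0.012},{"translation":[0,0,0],"rot":[0,0,0],"jaw":0.016},{"translation":[0,0,0],"rot":[0,0,0],"jaw":0.025},{"translation":[0,0,0],"rot":[0,0,0],"jaw":0.035},{"translation":[0,0,0],"rot":[0,0,0],"jaw":0.045},{"translation":[0,0,0],"rot":[0,0,0],"jaw":0.045},{"translation":[0,0,-0.015],"rot":[0,0,0],"jaw":0.045},{"translation":[0,0,-0.03],"rot":[0,0,0],"jaw":0.045},{"translation":[0,0,-0.035],"rot":[0,0,0],"jaw":0.045},{"translation":[0,0,-0.03],"rot":[0,0,0],"jaw":0.045},{"translation":[0,0,0],"rot":[0,0,0],"jaw":0.045}]' 12
python3 -m creep '[{"translation":[0,0.03,0],"rot":[0,0,0],"jaw":0.045},{"translation":[0,0.04,0],"rot":[0,0,0],"jaw":0.045},{"translation":[0,0.04,0],"rot":[0,0,0],"jaw":0.045},{"translation":[0,0.03,0],"rot":[0,0,0],"jaw":0.045},{"translation":[0,0,0],"rot":[0,0,0],"jaw":0.045}]'
python3 g.py 0.494 0.1765 0.0955
python3 - <<'E'
from h import *
im=optics.get_image("scene");crop("s",im,355,178,36,44,16,"pics/h2.png")
cv2.imwrite("pics/h0.png",im[:,:,::-1])
im=optics.get_image("top");crop("s",im,200,220,120,120,5,"pics/h4.png");cv2.imwrite("pics/h5.png",im[:,:,::-1])
E
```

```text
clock: 27.18
position: [0.4948, 0.1776, 0.2119]
ee_rot: [-2.04, 2.378, -0.004]
force: [1.2, 0.5, 0.5]
width: 0.487
clock: 27.6
position: [0.3479, 0.198, 0.2057]
ee_rot: [2.049, -2.377, -0.002]
force: [-0.8, -0.1, 0.1]
width: 0.489
t 27.6 pos [0.3479 0.198  0.2057] toolx yaw -98.48 tilt [0.0013 0.003 ] need [-0.0004 -0.148   0.1097] n 0.184 F [-0.81 -0.07  0.1 ] T [ 0.02  0.1  -0.02] w_mm 44.92
pics/h2.png 337 156 16
pics/h4.png 140 160 5
```

View pics/h2.png

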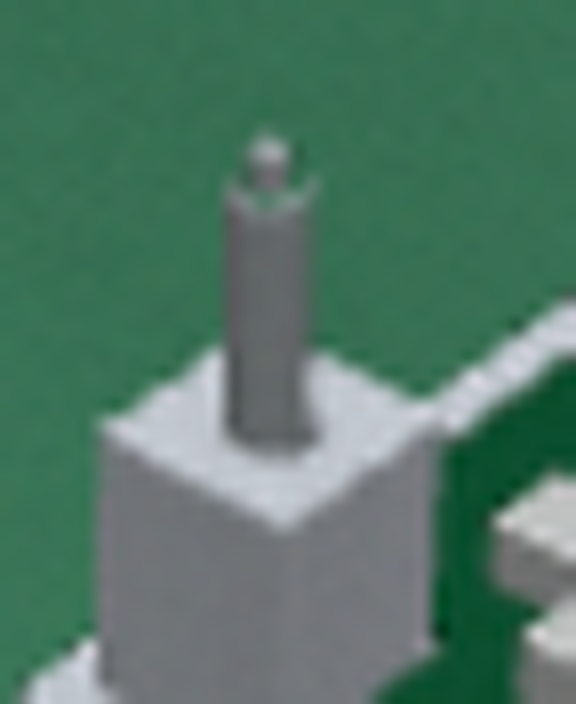

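View pics/h4.png

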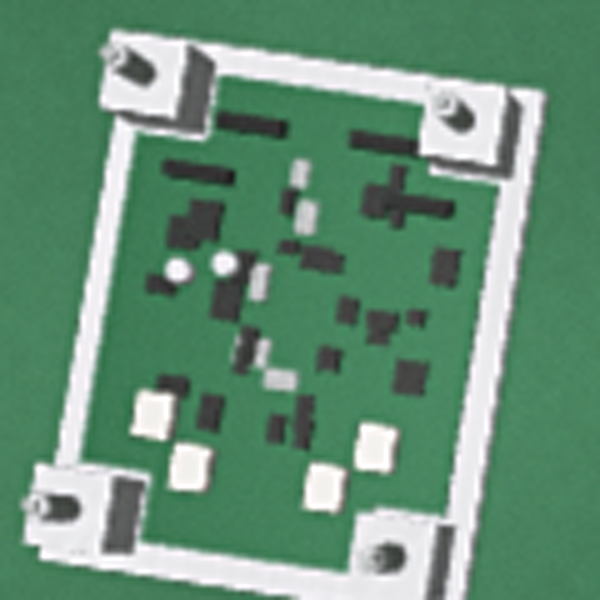

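View pics/h0.png

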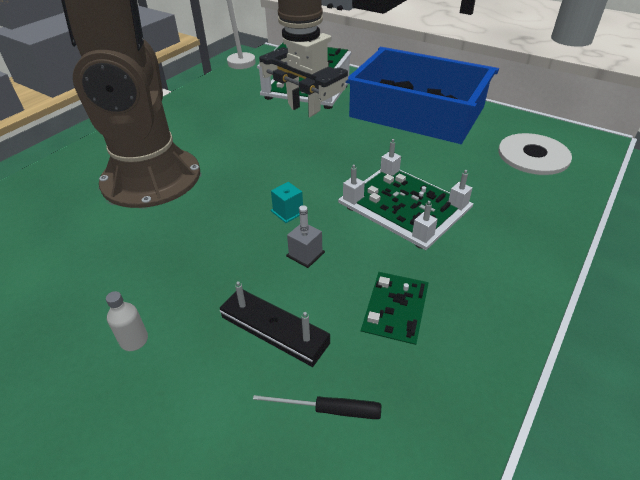

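The final views show the new post at scene (354,166), upright to within about 1°, with its tip level with the others. In the top view its lean of about 20 crop px matches the roughly 19.5 that perspective predicts. The rod is in the grey stand, the other two posts are in their holes, and nothing else has moved.

Run:
```python
from cell import arm
print(arm.observe()["clock"],arm.observe()["force"]); print(arm.sign_off())
```

```text
27.7 [ 0.86796555 -0.50302961  0.89900769]
the job is handed in; nothing more can be done
None
```

The short 64 mm post (post_a, from the middle rack hole) is fully home in the empty socket. I handed the job in at 27.7 s; no verdict was reported.

- **Depth:** the rod touched the socket floor 18 mm down with about 6 N, and had felt nothing a millimetre earlier. That calls for a 64 mm post. I put the rod back in the grey stand, not the turquoise look-alike.
- **Insertion:** the post went past the ball and met the floor at tool height 92.5 mm, against 92.6 mm predicted. A final push of about 8.6 N did not move it.
- **Failed check, mended:** after the first release the post leaned about 1–2° towards −x. I turned the gripper a quarter turn, squeezed the post lightly and moved it against the −x wall until the side load was near zero.
- **Last checks:**
  - After squaring, the post stands within about 1° of upright in both camera views. That is an estimate at picture resolution.
  - I compared its tip height with the back post before squaring and the two agreed. I did not measure it again afterwards, but it still looks level.
  - The rod, the other two posts and everything else on the bench are in place, and the gripper is clear of everything.

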